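# Put the probe thermometer through the steam vent of a covered pot

### The arm

A 7-joint arm with a two-finger parallel gripper is mounted at the origin on the work surface. World frame = base frame: x ahead of the robot, y to its left, z up, the work surface at z = 0. Lengths are in m, angles in rad, forces in N, time in s.
With the tool pointing down it reaches from about 0.4 to 0.875 m from the base axis. Payload 19.3 kg.
Tool frame: the origin (TCP) lies between the finger pads; the fingertips stand 11 mm ahead of it and the grasp point (between the pads) lies 8 mm behind it (arm.nose_length is the z of the fingertips in the tool frame, in m); z points along the fingers, y is the direction in which the jaws open and shut (so a half turn about z gives the same grasp; the last joint's range is limited). The gripper opens to 85 mm and grips with 20 to 120 N. Pads are 22 mm wide; open, the fingers measure 114 mm over their backs; the gripper's body (76 mm by 85 mm) begins 54 mm behind the grasp point. The pads swing forward as they close: fully open they stand 13 mm farther back than shut.
Start: joints at [1.122, 0.521, -0.036, 1.599, 0.021, 1.021, -0.113], TCP at [0.231, -0.581, 0.242] pointing down, gripper open.
Joint ranges: [-2.91, 2.91], [-0.3, 2.13], [-1.5, 1.42], [0.17, 2.43], [-1.26, 4.41], [0.16, 1.93], [-2.52, 2.52]. Speed limits (rad/s): [1.89, 1.89, 2.39, 2.39, 3.01, 3.01, 3.01].

### API

Orientations are given as a 3x3 rotation matrix whose columns are the frame's x, y, z axes.
In Python, from station import arm gives the robot as it stands. The module is installed in compiled form; this text tells all that it offers.
- The arm moves only by the tool drive_tool, never from a script. Its argument "increments" is a list of rows, each a list of 7 numbers: the shift along the tool's x, y, z as a fraction of full scale, then the turn, a rotation vector about the tool's x, y, z as a fraction of full scale, then the opening, from 0 (shut) to 1 (fully open). A call has 1 to 20 rows; each row is the pose to reach, as a shift and turn from the pose commanded when the call began, along the tool's axes at that moment; what a row does not reach only later rows make up. Full scale, the value 1, is 0.12 m for a shift and 90 degrees for a turn. A row lasts 1/12 s, in which the tool goes at most 41.7 mm and 7.16 degrees, less where a joint would pass 70% of its speed; a pose out of reach is approached as far as the arm can. A call with a number of a shift or a turn outside -1 to 1 is refused whole. A call with a gripper value outside its range is refused whole. The fingers move at their own pace and stop on an object; "newtons" is the grip in N (left out, the last holds). Time passes only in rows, so rows that repeat a pose let the fingers close. It gives the time, the measured TCP pose, the force and the opening at its end, in the units of the state.
- arm.read_state(): the state, without advancing time (a new reading comes with each control period).
- arm.snapshot(name): name is "scene" or "top" or "wrist"; returns a dict with "color" (480x640x3 uint8, blue, green, red), "mtx" (3x3 intrinsics, pixels), "R" (3x3) and "t" (3): a world point X has camera coordinates R X + t. Camera axes: x right, y down, z forward; pixel columns grow to the right and rows downward; lengths in m; the calibration is good to about 2 mm. A picture is of the moment at which its call begins. There is no depth.
- arm.finish_job(): hands the job in, once; it reports no verdict.
Trained networks look in a picture, given as the dict that the camera call returned (one of the last four; its "shot" number tells which), for a name from the list of things; names that differ only in an ending like _2 or _b are one class to them, and where a whole thing is asked for, a point or a joint stands for the part that bears it (a point fixed in the world has none). Each returns a list of dicts, best first, with "score" (0 to 1); they miss things now and then, are a little off and sometimes report something else, mostly with a low value. They report only what shows in the picture. A call takes as long as a camera call. They do not tell look-alikes from the thing itself.
- arm.spot_in(query, picture): "xyz" ([x, y, z] in m, in the coordinates of the camera as it stood for that picture, good to about 4 mm: the middle of the surface that is visible of it).
- arm.trace(query, picture): "mask" (480x640 bool, what is visible of it).
The state is a dict: "time": time; "qpos": joint angles; "qvel": joint speeds; "tau": joint torques, N m; "ee_pos": TCP position; "tool_rot": TCP orientation; "wrist_force": force on the tool from outside, world axes, zero at the start; "moment": the same for the moment, N m; "width": opening from 0.0 (shut) to 1.0 (fully open).
Only numpy, scipy, OpenCV 4.12 (cv2) and the standard library are available. Lean on these libraries where they do the work, as an engineer would, in place of code of your own. Each camera call takes 0.05 s, during which the arm holds its last target.

### The job

The payasam is keeping warm under its lid: pick up the probe thermometer from the orange coaster and put its probe through the brass-rimmed steam vent in the pot's lid, gently lowering it fully home until the red collar sits on the vent's rim, without letting it drop. Leave it standing upright in the vent, and do not shove the lid hard or disturb the thali, the cup or the tongs.

Things in the scene. Friction and masses are not known exactly. Their poses are not given: they have to be found in the camera images.
- thermometer: Kitchen probe thermometer, 190 mm long, 85 g: white box handle 95 x 26 x 22 mm (dark display on top, red end), then a red collar and a thin straight steel probe. Starts lying flat, display up, handle on the coaster, probe pointing roughly to the robot's right (-y). Origin: centre of the handle's underside; x along the handle AWAY from the probe, y across the 26 mm width, z out of the display.
- grip (a point): Middle of the handle, on the common axis of handle, collar and probe, 11 mm above the handle's underside (thermometer frame 0, 0, 11 mm). The handle reaches 47.5 mm to either side along x; centre of mass about 25 mm towards the probe.
- collar (a point): Centre of the red collar's seating face, which looks towards the tip (thermometer frame -52, 0, 11 mm). The collar is 20 mm across and 4.5 mm thick.
- probe_tip (a point): Very end of the probe's round tip (thermometer frame -142, 0, 11 mm). The probe is a plain round rod, 6 mm across, 90 mm long from the collar's face.
- pot: Heavy covered steel pot, 200 mm across, on a 216 mm round cork trivet 12 mm thick; it does not move. Two loop handles at its own +y and -y sides reach 132 mm from the axis, up to 92 mm high. Origin: on the pot's axis at table level, z up. Inside, nothing stops the probe down to 16 mm above the table. With the collar seated on the vent's rim the probe tip is 27.5 mm above the table.
- lid_top (a point): Centre of the flat steel lid's top face, on the pot's axis, 115 mm above the table, under a black knob 36 mm across and 24 mm tall. The lid cannot lift or tip but turns stiffly (about 10 N sideways at the vent). Its vent: a hole 9.5 mm across with a 5.5 mm deep wall, in a flat brass rim 20 mm across standing 2.5 mm above the lid.
- vent_mark (a point): NOT the vent itself but the middle of where it may be: on the pot's own -x side, 62 mm from its axis, at rim height, 117.5 mm above the table. The lid's turn is not measured: the true vent centre is anywhere up to 16 mm to either side of this point along the 62 mm circle about the pot's axis (0.25 rad either way), and must be seen or felt for.
- coaster: Flat round orange plastic coaster, 100 mm across, 6 mm thick, loose, 70 g; the thermometer's handle lies on it. Origin: centre of its underside.
- cup: Blue ceramic cup standing on the table, 78 mm across the mouth, 82 mm high. Origin: centre of its underside.
- thali: Round steel compartment thali, 260 mm across, 24 mm high. Origin: centre of its underside.
- tongs: Steel kitchen tongs lying on the table, about 205 mm long, 60 mm wide at the open (+x) end, 22 mm high. Origin: middle, at table level.
Things that resemble listed ones, but are neither listed nor needed, are in the scene too. Of the things shaped like the thermometer, the white one is meant. There is more than one size of the cup; the one meant has the size given above.

How it is judged:
By the outcome, as a careful person would: the job done as asked, in the order asked, and still so for the second after the job is handed in, with the robot touching nothing.
It also fails if it takes over 64 s, if anything falls off the work surface, if the arm or the gripper's body presses on something with over 40 N, if the wrist force passes 120 N, or if a joint passes its speed limit or range.

## Working session

There is one attempt and no reset: what is moved stays moved. The work goes in short steps, Python scripts to look and compute and a tool call to move; the robot and the scene stay as the last step left them, time stands still between calls to the robot, and variables do not carry over. Pictures are saved under pics/ and viewed, and the job is handed in when it is done.

Besides the shell and the picture viewer there is one more tool, called after "Emit:" by a JSON object that holds its "fn" and its "kwargs". drive_tool: Moves the arm, as the interface text tells. Shift numbers are shares of 0.12 m and turn numbers shares of 90 degrees, none past 1 either way. Its arguments: {"type":"object","properties":{"increments":{"type":"array"},"newtons":{"type":"number"}},"required":["increments"]}

```bash
mkdir -p pics; ls; cat > h.py <<'E'
import numpy as np, cv2
from station import arm
def snap(n,f):
    s=arm.snapshot(n); cv2.imwrite('pics/'+f,s['color']); return s
def proj(s,X):
    c=np.array(s['R'])@np.array(X)+np.array(s['t']).ravel(); p=np.array(s['mtx'])@c; return p[:2]/p[2]
def ray(s,u,v,z):
    R=np.array(s['R']);t=np.array(s['t']).ravel()
    d=R.T@np.linalg.inv(np.array(s['mtx']))@np.array([u,v,1.]); o=-R.T@t
    return o+d*(z-o[2])/d[2]
def world(s,p): return np.array(s['R']).T@(np.array(p)-np.array(s['t']).ravel())
def fine(x): return np.round(np.array(x),4).tolist()
E
python3 - <<'E'
from h import *
st=arm.read_state(); print({k:fine(v) for k,v in st.items()}); print(arm.nose_length)
for n in ['scene','top','wrist']:
    s=snap(n,n+'0.png'); print(n,fine(s['mtx']),fine(s['R']),fine(s['t']))
    for q in ['thermometer','pot','coaster','cup','thali','tongs','lid_top']:
        for d in arm.spot_in(q,s)[:4]: 
            w=world(s,d['xyz']); print(n,q,round(d['score'],2),fine(w),proj(s,w).round())
E
```

```text
pics
{'time': 0.0, 'qpos': [1.1218, 0.522, -0.0363, 1.6, 0.0212, 1.0211, -0.1128], 'qvel': [-0.001, 0.0009, 0.0006, 0.0004, -0.0001, 0.0004, 0.0013], 'tau': [0.0004, -92.7106, 1.9802, -36.9933, 0.0179, 0.0082, -0.0001], 'ee_pos': [0.231, -0.5804, 0.2417], 'tool_rot': [[0.9291, 0.3698, -0.0005], [0.3698, -0.9291, 0.0011], [-0.0001, -0.0012, -1.0]], 'wrist_force': [-0.5483, 0.5209, -0.0034], 'moment': [0.0724, -0.028, -0.0435], 'width': 0.9985}
0.011
scene [[593.5187, 0.0, 332.5312], [0.0, 593.5187, 238.4198], [0.0, 0.0, 1.0]] [[-0.7955, 0.6059, 0.0025], [0.5104, 0.6723, -0.5362], [-0.3266, -0.4253, -0.8441]] [0.3252, -0.2505, 1.6932]
scene thermometer 0.91 [0.326, 0.1471, 0.0255] [394. 239.]
scene thermometer 0.87 [0.1819, 0.4077, 0.0244] [509. 281.]
scene thermometer 0.7 [0.5264, 0.2032, 0.0283] [345. 297.]
scene thermometer 0.23 [0.5104, 0.4636, 0.0072] [422. 381.]
scene pot 0.72 [0.5781, -0.2288, 0.1145] [225. 171.]
scene coaster 0.87 [0.5396, 0.2019, 0.0111] [340. 303.]
scene cup 0.97 [0.7352, -0.0083, 0.0493] [222. 277.]
scene cup 0.74 [0.7978, -0.3087, 0.0823] [135. 201.]
scene 
[... 626 characters left out ...]
ermometer 0.25 [0.5145, 0.4559, 0.0025] [197. 237.]
top pot 0.67 [0.5599, -0.2581, 0.1162] [463. 212.]
top coaster 0.83 [0.5072, 0.1921, 0.0043] [291. 238.]
top cup 0.97 [0.8174, -0.1458, 0.06] [412. 121.]
top cup 0.77 [0.7527, -0.0015, 0.0329] [359. 148.]
top cup 0.69 [0.8115, -0.3001, 0.0627] [469. 122.]
top thali 0.95 [0.5149, 0.4577, 0.0015] [197. 237.]
top thali 0.36 [0.7295, 0.2224, 0.0187] [279. 159.]
top tongs 0.58 [0.7289, 0.2213, 0.0189] [279. 159.]
top lid_top 0.75 [0.5621, -0.2605, 0.1149] [464. 211.]
wrist [[336.026, 0.0, 325.7944], [0.0, 336.026, 238.9778], [0.0, 0.0, 1.0]] [[0.37, -0.929, -0.001], [-0.884, -0.3523, 0.3074], [-0.2859, -0.1128, -0.9516]] [-0.6241, -0.04, 0.3804]
```

View pics/scene0.png

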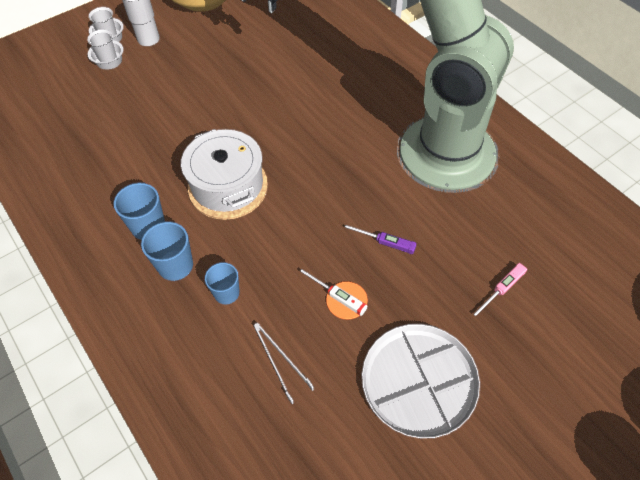

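View pics/top0.png

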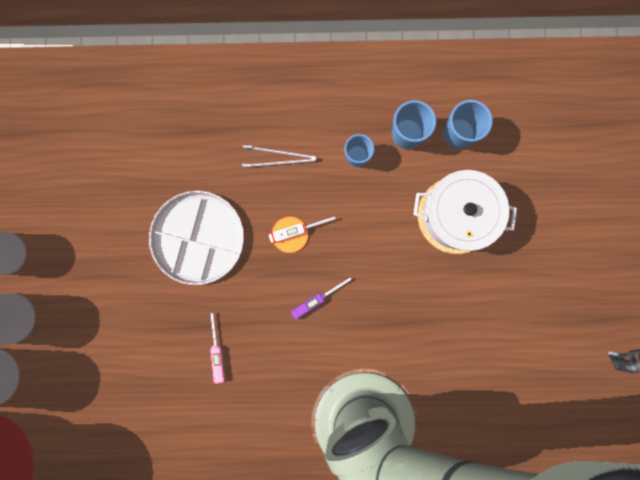

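```bash
python3 - <<'E'
from h import *
a=cv2.imread('pics/top0.png'); b=cv2.imread('pics/scene0.png')
c=cv2.resize(a[190:330,240:360],None,fx=4,fy=4,interpolation=cv2.INTER_CUBIC)
d=cv2.resize(a[150:270,400:520],None,fx=4,fy=4,interpolation=cv2.INTER_CUBIC)
e=cv2.resize(b[110:230,150:300],None,fx=4,fy=4,interpolation=cv2.INTER_CUBIC)
for n,i in zip('abc',(c,d,e)): cv2.imwrite(f'pics/crop_{n}.png',i)
E
```

```text
(no output)
```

View pics/crop_a.png

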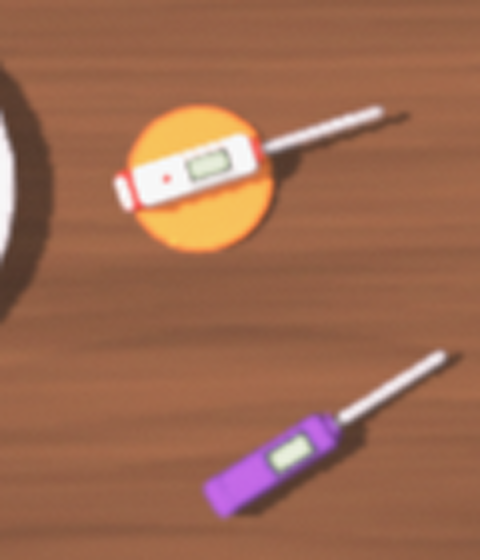

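View pics/crop_b.png

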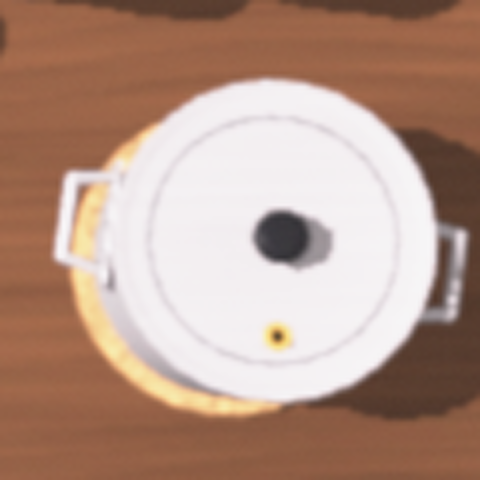

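View pics/crop_c.png

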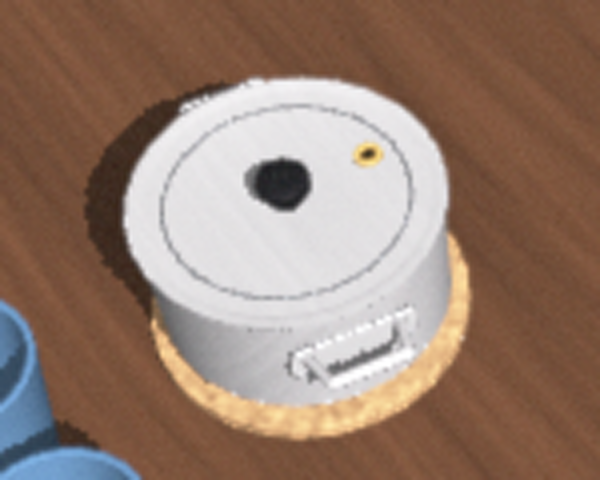

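```bash
python3 - <<'E'
from h import *
from scipy.optimize import least_squares
s=arm.snapshot('top'); c=arm.snapshot('scene')
def tri(a,b):
    f=lambda X: np.r_[proj(s,X)-a, proj(c,X)-b]
    r=least_squares(f,[.5,0,.1]); return fine(r.x),fine(r.fun)
# vent center by yellow mask
for nm,S,box in (('top',s,(150,270,400,520)),('scene',c,(110,230,150,300))):
    im=S['color'][box[0]:box[1],box[2]:box[3]]
    hsv=cv2.cvtColor(im,cv2.COLOR_BGR2HSV)
    m=((hsv[...,1]>90)&(hsv[...,0]>18)&(hsv[...,0]<32)&(hsv[...,2]>150)).astype(np.uint8)
    n,l,st,ce=cv2.connectedComponentsWithStats(m)
    for i in range(1,n):
        if st[i,4]>8: 
            p=ce[i]+[box[2],box[0]]; b=st[i,:2]+st[i,2:4]/2-.5+[box[2],box[0]]; print(nm,st[i],p,b,fine(ray(S,*b,.1175)))
print('vent tri',tri((469.25,234),(242,148.5)))
for nm,S in (('top',s),('scene',c)):
    t=arm.trace('lid_top',S); k=arm.trace('pot',S)
    for q in('thermometer','lid_top'):
        for d in arm.trace(q,S)[:3]:
            m=d['mask']; ys,xs=np.nonzero(m); print(nm,q,round(d['score'],2),m.sum(),xs.min(),xs.max(),ys.min(),ys.max())
# thermometer in the top
im=s['color']; hsv=cv2.cvtColor(im,cv2.COLOR_BGR2HSV)
for u,v,z in ((334.5,218,.017),(269.5,238,.017),(304,227.5,.017)): print('top',fine(ray(s,u,v,z)))
# knob base
print(fine(ray(s,470.5,209.5,.139)))
im=cv2.resize(c['color'][255:325,290:380],None,fx=8,fy=8,interpolation=cv2.INTER_CUBIC); cv2.imwrite('pics/t_scene.png',im)
im=cv2.resize(s['color'][205:255,260:345],None,fx=9,fy=9,interpolation=cv2.INTER_CUBIC); cv2.imwrite('pics/t_top.png',im)
E
```

```text
top [20 51  5  8 19] [421.47368421 203.73684211] [422.  204.5] [0.58, -0.1533, 0.1175]
top [19 70  8 18 42] [422.66666667 228.07142857] [422.5 228.5] [0.5181, -0.1527, 0.1175]
top [67 81  5  6 17] [468.94117647 233.64705882] [469.  233.5] [0.5034, -0.2712, 0.1175]
top [28 88 10 10 17] [431.88235294 241.82352941] [432.5 242.5] [0.4818, -0.1772, 0.1175]
top [43 98 10  4 17] [447.76470588 249.76470588] [447.5 249.5] [0.4633, -0.2149, 0.1175]
top [ 57 100   8   3  14] [460.07142857 251.35714286] [460.5 251. ] [0.4589, -0.2479, 0.1175]
scene [89 36  7  5 23] [241.47826087 148.08695652] [242. 148.] [0.503, -0.2651, 0.1175]
scene [99 95  6  6 14] [251.07142857 207.57142857] [251.5 207.5] [0.5871, -0.091, 0.1175]
scene [89 99  9  6 18] [243.11111111 211.11111111] [243.  211.5] [0.61, -0.0935, 0.1175]
vent tri ([0.5014, -0.2737, 0.1071], [-0.4834, 0.5772, -0.754, -0.1534])
top thermometer 0.63 345 293 348 280 317
top thermometer 0.61 337 271 317 223 241
top thermometer 0.56 418 211 224 315 382
top lid_top 0.81 6112 414 516 170 253
scene thermometer 0.96 473 328 366 287 315
scene thermometer 0.87 538 475 526 263 314
scene thermometer 0.64 516 346 415 226 253
scene lid_top 0.72 6172 181 267 130 219
top [0.5607, 0.07, 0.017]
top [0.5079, 0.2513, 0.017]
top [0.5356, 0.1552, 0.017]
[0.5622, -0.2705, 0.139]
```

View pics/t_top.png

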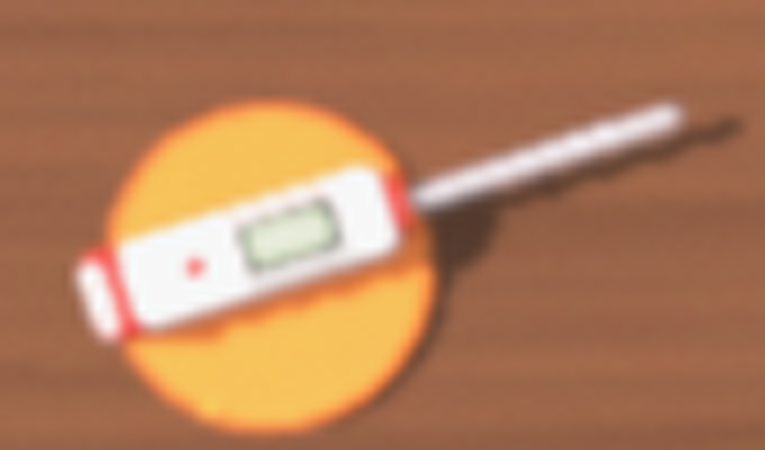

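View pics/t_scene.png

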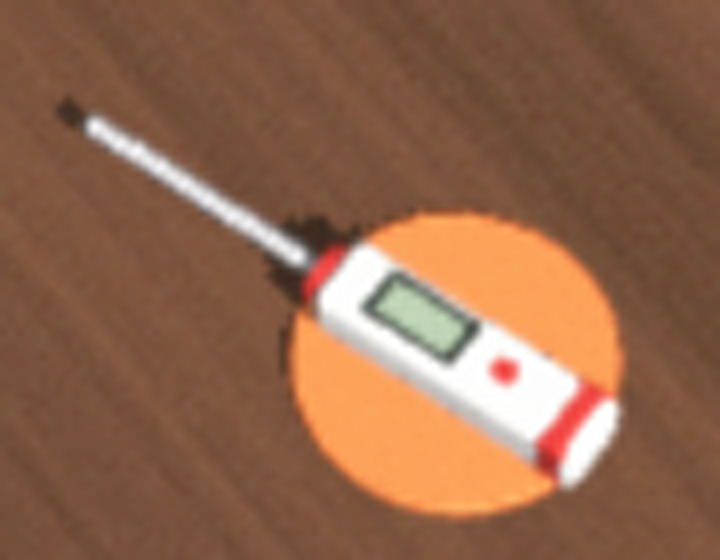

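```bash
cat >> h.py <<'E'
import json
def log():
    st=arm.read_state(); 
    with open('log.jsonl','a') as f: f.write(json.dumps({k:np.array(v).tolist() for k,v in st.items()})+'\n')
    return st
def plan(p,R=None,st=None):
    "shift and rotvec fractions from current state to world pose"
    from scipy.spatial.transform import Rotation as Ro
    st=st or log(); T=np.array(st['tool_rot']); d=T.T@(np.array(p)-st['ee_pos'])/.12
    w=np.zeros(3) if R is None else Ro.from_matrix(T.T@R).as_rotvec()/(np.pi/2)
    print('ee',fine(st['ee_pos']),'q',fine(st['qpos']),'F',fine(st['wrist_force']),'w',round(float(st['width']),3),'t',round(float(st['time']),2))
    print('inc',np.r_[d,w].round(3).tolist())
E
python3 - <<'E'
from h import *
s=arm.snapshot('wrist'); st=arm.read_state(); R=np.array(s['R']); c=-R.T@np.array(s['t']).ravel(); T=np.array(st['tool_rot'])
print('cam in tool',fine(T.T@(c-st['ee_pos'])), fine(R@T))
z=np.array([0,0,-1.]); y=np.array([.96,.28,0]); x=np.cross(y,z)
Rt=np.c_[x,y,z]
plan([.49,-.26,.36],Rt)
E
```

```text
cam in tool [0.079, -0.0005, -0.1313] [[0.0002, 1.0, 0.001], [-0.9516, 0.0005, -0.3073], [-0.3074, -0.0009, 0.9516]]
ee [0.2311, -0.5807, 0.2423] q [1.1218, 0.5214, -0.0363, 1.5995, 0.0212, 1.0211, -0.1128] F [0.8582, -0.6613, 0.1174] w 1.003 t 1.75
inc [2.993, -1.685, -0.981, -0.0, -0.0, -0.94]
```

Emit:
{"fn": "drive_tool", "kwargs": {"increments": [[0.25, -0.14, -0.1, 0, 0, -0.06, 1], [0.5, -0.28, -0.25, 0, 0, -0.12, 1], [0.75, -0.42, -0.4, 0, 0, -0.18, 1], [1, -0.56, -0.5, 0, 0, -0.24, 1]]}}

```text
time: 2.08
ee_pos: [0.3186, -0.4728, 0.3038]
tool_rot: [[0.725, 0.689, 0.001], [0.689, -0.725, -0.001], [-0.0, 0.001, -1.0]]
wrist_force: [0.1, 0.2, 0.3]
width: 1.002
```

```bash
cat > p1.py <<'E'
from h import *
z=np.array([0,0,-1.]); y=np.array([.96,.28,0]); x=np.cross(y,z)
plan([.49,-.26,.36],np.c_[x,y,z])
E
python3 p1.py
```

```text
ee [0.3186, -0.4728, 0.3038] q [0.9906, 0.3763, -0.1583, 1.6683, 0.0653, 1.1008, 0.0029] F [0.0537, 0.2452, 0.3192] w 1.002 t 2.08
inc [2.257, -0.301, -0.469, 0.001, 0.001, -0.697]
```

Emit:
{"fn": "drive_tool", "kwargs": {"increments": [[0.3, -0.05, -0.1, 0, 0, -0.07, 1], [0.6, -0.09, -0.2, 0, 0, -0.14, 1], [0.9, -0.13, -0.3, 0, 0, -0.21, 1], [1, -0.14, -0.4, 0, 0, -0.28, 1]]}}

```text
time: 2.42
ee_pos: [0.3968, -0.3749, 0.3513]
tool_rot: [[0.357, 0.934, 0.002], [0.934, -0.357, 0.001], [0.001, 0.001, -1.0]]
wrist_force: [1.2, 0.2, 0.4]
width: 0.998
```

```bash
python3 p1.py
```

```text
ee [0.3968, -0.3749, 0.3513] q [0.8774, 0.3057, -0.2966, 1.6538, 0.0931, 1.1952, 0.195] F [1.1834, 0.2461, 0.4396] w 0.998 t 2.42
inc [1.172, 0.384, -0.07, 0.001, -0.001, -0.413]
```

Emit:
{"fn": "drive_tool", "kwargs": {"increments": [[0.25, 0.09, 0, 0, 0, -0.08, 1], [0.5, 0.18, 0, 0, 0, -0.16, 1], [0.75, 0.27, 0, 0, 0, -0.24, 1], [1, 0.36, 0, 0, 0, -0.32, 1], [1, 0.36, 0, 0, 0, -0.41, 1], [1, 0.36, 0, 0, 0, -0.41, 1]]}}

```text
time: 2.92
ee_pos: [0.4787, -0.2821, 0.3503]
tool_rot: [[-0.275, 0.961, 0.0], [0.961, 0.275, 0.0], [0.0, 0.0, -1.0]]
wrist_force: [0.2, -0.5, -0.2]
width: 1.0
```

```bash
python3 - <<'E'
from h import *
z=np.array([0,0,-1.]); y=np.array([.96,.28,0]); x=np.cross(y,z)
plan([.521,.206,.20],np.c_[x,y,z])
s=snap('wrist','w1.png'); np.savez('w1.npz',R=s['R'],t=s['t'],mtx=s['mtx'])
for X in ([.503,-.269,.1175],[.563,-.27,.139]): print(proj(s,X))
c=-np.array(s['R']).T@np.array(s['t']).ravel(); print(c)
E
```

```text
ee [0.4787, -0.2821, 0.3503] q [0.7732, 0.3405, -0.4626, 1.6247, 0.1592, 1.214, 0.5562] F [0.1771, -0.4842, -0.2391] w 1.0 t 2.92
inc [3.813, 1.456, 1.254, 0.0, -0.0, -0.003]
[350.16414429 201.20616034]
[405.70723335 221.62092389]
[ 0.45724992 -0.20590639  0.48162068]
```

View pics/w1.png

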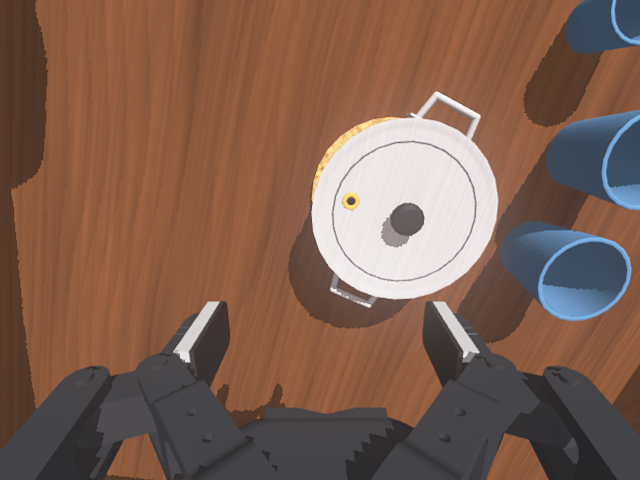

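```bash
python3 - <<'E'
from h import *
s=dict(np.load('w1.npz')); im=cv2.imread('pics/w1.png')
b=im[185:217,335:367]; hsv=cv2.cvtColor(b,cv2.COLOR_BGR2HSV)
m=(hsv[...,1]>110); ys,xs=np.nonzero(m); 
# filled contour centroid
cs,_=cv2.findContours(m.astype(np.uint8),0,2); c=max(cs,key=cv2.contourArea); M=cv2.moments(c); u,v=M['m10']/M['m00']+335,M['m01']/M['m00']+185
print(u,v,cv2.contourArea(c),fine(ray(s,u,v,.1175)))
print('knob',fine(ray(s,407.5,218.5,.139)))
E
```

```text
350.4910485933504 200.7246376811594 195.5 [0.5032, -0.2684, 0.1175]
knob [0.5636, -0.2663, 0.139]
```

Emit:
{"fn": "drive_tool", "kwargs": {"increments": [[0.3, 0.1, 0, 0, 0, 0, 1], [0.6, 0.2, 0, 0, 0, 0, 1], [0.9, 0.3, 0, 0, 0, 0, 1], [1, 0.38, 0, 0, 0, 0, 1]]}}

```text
time: 3.3
ee_pos: [0.4891, -0.1522, 0.3509]
tool_rot: [[-0.263, 0.965, 0.0], [0.965, 0.263, 0.0], [0.0, 0.0, -1.0]]
wrist_force: [0.5, 0.3, 0.3]
width: 0.996
```

Emit:
{"fn": "drive_tool", "kwargs": {"increments": [[0.3, 0.1, 0, 0, 0, 0, 1], [0.6, 0.2, 0, 0, 0, 0, 1], [0.9, 0.3, 0, 0, 0, 0, 1], [1, 0.38, 0, 0, 0, 0, 1]]}}

```text
time: 3.63
ee_pos: [0.5012, -0.0241, 0.3509]
tool_rot: [[-0.264, 0.965, 0.001], [0.965, 0.264, 0.001], [0.0, 0.001, -1.0]]
wrist_force: [-0.3, 0.8, 0.4]
width: 0.998
```

```bash
python3 p1.py
```

```text
ee [0.5012, -0.0241, 0.3509] q [0.4174, 0.2587, -0.5989, 1.7482, 0.156, 1.1817, 0.0414] F [-0.3146, 0.8167, 0.4344] w 0.998 t 3.63
inc [-1.871, -0.608, -0.077, 0.001, -0.0, -0.011]
```

Emit:
{"fn": "drive_tool", "kwargs": {"increments": [[0.3, 0.1, 0.1, 0, 0, 0, 1], [0.6, 0.2, 0.3, 0, 0, 0, 1], [0.9, 0.3, 0.5, 0, 0, 0, 1], [1, 0.38, 0.6, 0, 0, 0, 1]]}}

```text
time: 3.97
ee_pos: [0.513, 0.1023, 0.277]
tool_rot: [[-0.262, 0.965, -0.001], [0.965, 0.262, 0.0], [0.0, -0.001, -1.0]]
wrist_force: [0.8, -0.2, 1.0]
width: 0.998
```

```bash
cat > p2.py <<'E'
from h import *
import sys
z=np.array([0,0,-1.]); y=np.array([.96,.28,0]); x=np.cross(y,z)
plan([.521,.206,float(sys.argv[1])],np.c_[x,y,z])
E
python3 p2.py .2
```

```text
ee [0.513, 0.1023, 0.277] q [0.1759, 0.3765, -0.6328, 1.8016, 0.2534, 1.0461, -0.2866] F [0.8323, -0.1754, 1.0165] w 0.998 t 3.97
inc [0.816, 0.291, 0.642, -0.0, -0.0, -0.012]
```

Emit:
{"fn": "drive_tool", "kwargs": {"increments": [[0.25, 0.1, 0.2, 0, 0, 0, 1], [0.5, 0.2, 0.4, 0, 0, 0, 1], [0.75, 0.28, 0.6, 0, 0, -0.01, 1], [0.82, 0.29, 0.7, 0, 0, -0.012, 1], [0.82, 0.29, 0.7, 0, 0, -0.012, 1], [0.82, 0.29, 0.7, 0, 0, -0.012, 1]]}}

```text
time: 4.47
ee_pos: [0.5214, 0.2029, 0.194]
tool_rot: [[-0.28, 0.96, -0.001], [0.96, 0.28, -0.001], [-0.001, -0.001, -1.0]]
wrist_force: [0.4, -0.8, 0.0]
width: 0.994
```

```bash
python3 p2.py .2; python3 - <<'E'
from h import *
s=snap('wrist','w2.png'); np.savez('w2.npz',R=s['R'],t=s['t'],mtx=s['mtx'])
g=np.array([.521,.206,.028]);p=np.array([.28,-.96,0])
for X in (g,g-p*.0475,g+p*.0475,g+p*.142-[0,0,.011]): print(proj(s,X))
E
```

```text
ee [0.5214, 0.2029, 0.194] q [-0.0443, 0.5352, -0.6031, 1.7998, 0.3716, 0.9233, -0.5261] F [0.3895, -0.8102, 0.0003] w 0.994 t 4.47
inc [0.026, 0.004, -0.05, -0.001, 0.0, 0.0]
[326.32719    218.55909941]
[326.39161852 165.45724126]
[326.26860989 266.84071648]
[326.17673659 344.54293215]
```

View pics/w2.png

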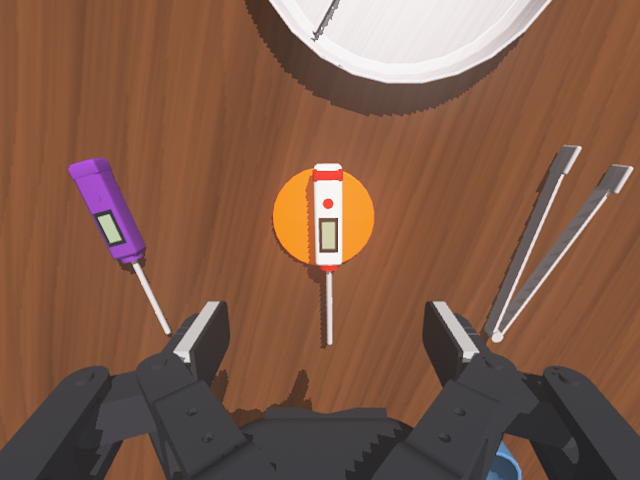

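```bash
cat > kin.py <<'E'
import numpy as np, json
from scipy.spatial.transform import Rotation as Ro
from scipy.optimize import least_squares
def load():
    return [json.loads(l) for l in open('log.jsonl')]
sg=[-1,1,-1,1,-1,1,-1]
def fk(q,par,sg=sg):
    h,L2,L3,L4,o2,o4,o6=par[:7]
    ax=['z','y']*3+['z']
    off=[(0,0,h),(0,0,0),(o2,0,L2),(0,0,0),(o4,0,L3),(o6,0,0),(0,0,L4)]
    R=Ro.identity();p=np.zeros(3);
    for i in range(7):
        if i==0: p=p+R.apply([0,0,h])
        if i==3: p=p+R.apply([o2,0,L2])
        if i==4: p=p+R.apply([o4,0,0])
        if i==5: p=p+R.apply([0,0,L3])
        if i==6: p=p+R.apply([o6,0,0])
        R=R*Ro.from_euler(ax[i],sg[i]*q[i])
    p=p+R.apply([0,0,L4])
    R=R*Ro.from_euler('z',par[7])
    return p,R
def fit(D,sg):
    def f(par):
        o=[]
        for d in D:
            p,R=fk(d['qpos'],par,sg); o+=list(p-d['ee_pos']); o+=list(.3*(R.as_matrix()-np.array(d['tool_rot'])).ravel())
        return np.array(o)
    best=None
    for y0 in (0,1.57,3.14,-1.57):
        r=least_squares(f,[.35,.4,.4,.25,0,0,0,y0])
        if best is None or r.cost<best.cost: best=r
    return best
if __name__=='__main__':
    import itertools
    D=load(); D=D[::max(1,len(D)//10)]; res=[]
    for s in itertools.product([1,-1],repeat=4):
        sgn=[s[0],1,s[1],1,s[2],1,s[3]]
        r=fit(D,sgn); res.append((r.cost,sgn,r.x.round(4).tolist(),abs(r.fun).max()))
    res.sort(key=lambda a:a[0])
    for r in res[:3]: print(r)
E
python3 kin.py; wc -l log.jsonl
```

```text
(np.float64(0.005047785862014306), [-1, 1, -1, 1, -1, 1, -1], [-0.8001, 0.7055, 0.4661, -0.6162, -0.0495, -0.0276, 0.0753, 1.5708], np.float64(0.05955753800142277))
(np.float64(0.08190983890103347), [-1, 1, -1, 1, 1, 1, -1], [-0.1679, 0.5993, 0.4585, -0.1571, 0.0113, 0.0319, 0.0614, 1.4182], np.float64(0.13921293400623483))
(np.float64(0.19368168865036933), [-1, 1, 1, 1, -1, 1, -1], [-0.9936, 1.8077, 0.729, -0.7841, -0.0844, 0.9511, 0.3119, 0.8257], np.float64(0.15084515786946526))
7 log.jsonl
```

```bash
python3 - <<'E'
from kin import *
D=load()
# rotation residual
for d in D:
    p,R=fk(d['qpos'],[0]*7+[np.pi/2]); M=np.array(d['tool_rot']); print((R.inv()*Ro.from_matrix(M)).magnitude().round(4))
# position linear fit: every frame's constant offset
A=[];b=[]
for d in D:
    ax=['z','y']*3+['z']; R=Ro.identity(); row=[]
    for i in range(7):
        R=R*Ro.from_euler(ax[i],sg[i]*d['qpos'][i]); row.append(R.as_matrix())
    A.append(np.hstack([np.c_[[0,0,1]]]+row)); b.append(d['ee_pos'])
A=np.vstack(A); b=np.hstack(b)
x=np.linalg.solve(A.T@A+1e-6*np.eye(A.shape[1]),A.T@b)
print(x[0]);print(x[1:].reshape(7,3).round(3)); print(abs(A@x-b).max(), np.linalg.svd(A)[1].round(3))
E
```

```text
Traceback (most recent call last):
AttributeError: 'float' object has no attribute 'round'
```

```bash
python3 - <<'E'
from kin import *
D=load()
for d in D:
    p,R=fk(d['qpos'],[0]*7+[np.pi/2]); M=np.array(d['tool_rot']); print(round(float((R.inv()*Ro.from_matrix(M)).magnitude()),4),end=' ')
A=[];b=[]
for d in D:
    ax=['z','y']*3+['z']; R=Ro.identity(); row=[]
    for i in range(7):
        R=R*Ro.from_euler(ax[i],sg[i]*d['qpos'][i]); row.append(R.as_matrix())
    A.append(np.hstack([np.c_[[0,0,1]]]+row)); b.append(d['ee_pos'])
A=np.vstack(A); b=np.hstack(b)
x=np.linalg.solve(A.T@A+1e-6*np.eye(A.shape[1]),A.T@b)
print(x[0]);print(x[1:].reshape(7,3).round(3)); print(abs(A@x-b).max(), np.linalg.svd(A)[1].round(3))
E
```

```text
0.0 0.0 0.0 0.0 0.0 0.0 0.0 0.10169296930657047
[[-0.001 -0.011  0.102]
 [ 0.001 -0.011  0.264]
 [-0.    -0.019  0.264]
 [-0.002 -0.019  0.21 ]
 [ 0.002 -0.     0.21 ]
 [-0.001 -0.     0.099]
 [-0.     0.     0.099]]
0.0001189764352466649 [7.468e+00 6.920e+00 6.916e+00 8.130e-01 7.460e-01 7.410e-01 7.310e-01
 3.200e-01 2.680e-01 1.890e-01 8.400e-02 7.900e-02 2.500e-02 7.000e-03
 1.000e-03 0.000e+00 0.000e+00 0.000e+00 0.000e+00 0.000e+00 0.000e+00]
```

Emit:
{"fn": "drive_tool", "kwargs": {"increments": [[0.03, 0.012, 0.3, 0, 0, -0.007, 1], [0.03, 0.012, 0.6, 0, 0, -0.007, 1], [0.03, 0.012, 0.9, 0, 0, -0.007, 1], [0.03, 0.012, 1, 0, 0, -0.007, 1], [0.03, 0.012, 1, 0, 0, -0.007, 1]]}}

```text
time: 4.93
ee_pos: [0.5214, 0.206, 0.073]
tool_rot: [[-0.292, 0.957, -0.003], [0.957, 0.292, -0.002], [-0.001, -0.003, -1.0]]
wrist_force: [-0.5, -0.4, -0.4]
width: 0.999
```

```bash
python3 - <<'E'
from h import *
st=log(); print(fine(st['ee_pos']),fine(st['tool_rot']))
s=snap('wrist','w3.png')
E
```

```text
[0.5214, 0.206, 0.073] [[-0.2916, 0.9565, -0.0025], [0.9565, 0.2916, -0.0019], [-0.0011, -0.003, -1.0]]
```

View pics/w3.png

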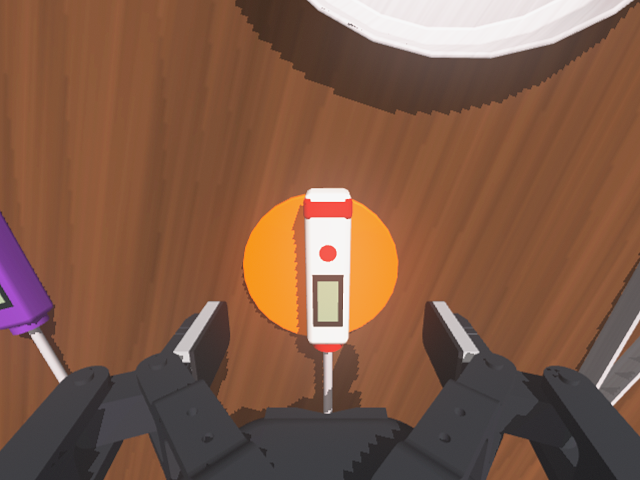

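Emit:
{"fn": "drive_tool", "kwargs": {"increments": [[0, 0.005, 0.15, 0, 0, 0, 1], [0, 0.005, 0.3, 0, 0, 0, 1], [0, 0.005, 0.4, 0, 0, 0, 1], [0, 0.005, 0.44, 0, 0, 0, 1], [0, 0.005, 0.44, 0, 0, 0, 1]], "newtons": 60}}

```text
time: 5.4
ee_pos: [0.5228, 0.2079, 0.022]
tool_rot: [[-0.294, 0.956, 0.0], [0.956, 0.294, -0.0], [-0.0, 0.0, -1.0]]
wrist_force: [0.3, 0.1, -0.5]
width: 1.001
```

Emit:
{"fn": "drive_tool", "kwargs": {"increments": [[0, 0, 0, 0, 0, 0, 0.6], [0, 0, 0, 0, 0, 0, 0.4], [0, 0, 0, 0, 0, 0, 0.2], [0, 0, 0, 0, 0, 0, 0.0], [0, 0, 0, 0, 0, 0, 0], [0, 0, 0, 0, 0, 0, 0], [0, 0, 0, 0, 0, 0, 0], [0, 0, 0, 0, 0, 0, 0]]}}

```text
time: 6.07
ee_pos: [0.5226, 0.2081, 0.0221]
tool_rot: [[-0.294, 0.956, 0.001], [0.956, 0.294, 0.0], [-0.0, 0.001, -1.0]]
wrist_force: [-2.0, -1.6, 10.7]
width: 0.29
```

```bash
python3 - <<'E'
from h import *
st=log(); print(fine(st['ee_pos']),st['width'],fine(st['wrist_force']))
s=snap('wrist','w4.png')
E
```

```text
[0.5226, 0.2081, 0.0221] 0.28960207793877785 [-1.9913, -1.6437, 10.6833]
```

View pics/w4.png

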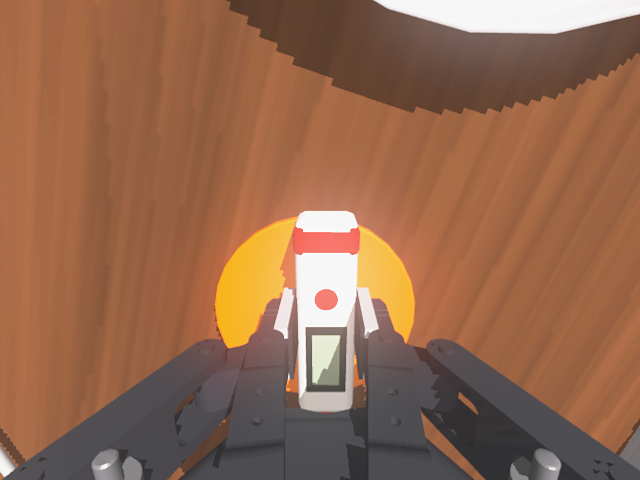

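Emit:
{"fn": "drive_tool", "kwargs": {"increments": [[0, 0, 0, 0, 0, 0, 0], [0, 0, -0.03, 0, 0, 0, 0], [0, 0, -0.1, 0, 0, 0, 0], [0, 0, -0.3, 0, 0, 0, 0], [0, 0, -0.6, 0, 0, 0, 0], [0, 0, -0.9, 0, 0, 0, 0], [0, 0, -1, 0, 0, 0, 0], [0, 0, -1, 0, 0, 0, 0]]}}

```text
time: 6.78
ee_pos: [0.5238, 0.2086, 0.1452]
tool_rot: [[-0.294, 0.956, 0.005], [0.956, 0.294, 0.002], [0.0, 0.005, -1.0]]
wrist_force: [0.1, -0.1, -0.0]
width: 0.289
```

```bash
python3 - <<'E'
from h import *
st=log(); print(fine(st['ee_pos']),st['width'],fine(st['wrist_force']),fine(st['qpos']))
s=snap('scene','s5.png'); cv2.imwrite('pics/s5c.png',cv2.resize(s['color'][200:340,270:440],None,fx=4,fy=4))
E
```

```text
[0.5238, 0.2086, 0.1452] 0.2887059463474275 [0.0742, -0.0718, -0.0314] [-0.0749, 0.6029, -0.5762, 1.8329, 0.4341, 0.8285, -0.57]
```

View pics/s5c.png

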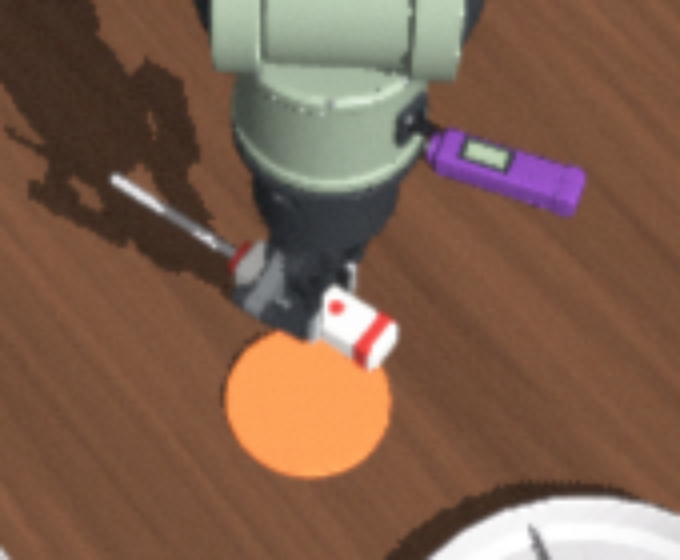

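Emit:
{"fn": "drive_tool", "kwargs": {"increments": [[0, 0, -0.2, 0, 0.0, 0, 0], [0, 0, -0.4, 0, 0.07, 0, 0], [0, 0, -0.7, 0, 0.14, 0, 0], [0, 0, -1, 0, 0.21, 0, 0], [0, 0, -1, 0, 0.28, 0, 0], [0, 0, -1, 0, 0.28, 0, 0]]}}

```text
time: 7.33
ee_pos: [0.5247, 0.203, 0.2606]
tool_rot: [[-0.257, 0.958, -0.124], [0.865, 0.285, 0.413], [0.432, -0.001, -0.902]]
wrist_force: [0.5, -1.2, -2.2]
width: 0.289
```

```bash
cat > lin.py <<'E'
from kin import *
def fitlin():
    D=load(); A=[];b=[]
    for d in D:
        A.append(rows(d['qpos'])[0]); b.append(d['ee_pos'])
    A=np.vstack(A); b=np.hstack(b)
    x=np.linalg.solve(A.T@A+1e-6*np.eye(A.shape[1]),A.T@b)
    return x,abs(A@x-b).max()
def rows(q):
    ax=['z','y']*3+['z']; R=np.eye(3); row=[]
    for i in range(7):
        c,s=np.cos(sg[i]*q[i]),np.sin(sg[i]*q[i])
        R=R@(np.array([[c,-s,0],[s,c,0],[0,0,1]]) if ax[i]=='z' else np.array([[c,0,s],[0,1,0],[-s,0,c]])); row.append(R)
    return np.hstack([np.c_[[0,0,1]]]+row), R@np.array([[0,-1,0],[1,0,0],[0,0,1.]])
if __name__=='__main__':
    from h import log
    log(); x,e=fitlin(); print(x[0].round(4)); print(x[1:].reshape(7,3).round(4),e); print(load()[-1]['qpos'],load()[-1]['ee_pos'])
E
python3 lin.py
```

```text
0.1601
[[-0.000e+00 -1.070e-02  1.601e-01]
 [ 0.000e+00 -1.070e-02  2.649e-01]
 [-0.000e+00 -1.870e-02  2.649e-01]
 [-0.000e+00 -1.870e-02  2.103e-01]
 [ 0.000e+00 -2.000e-04  2.103e-01]
 [-0.000e+00 -2.000e-04  1.584e-01]
 [ 0.000e+00 -0.000e+00  1.584e-01]] 1.5915873340377473e-06
[0.3710589188114549, 0.5742185867949248, -0.8701117301332779, 1.734517675329967, -0.01849821065212723, 0.9598966125730154, -0.10136536647422265] [0.5247209744416083, 0.20297962224181468, 0.2605594165168767]
```

```bash
cat > ik.py <<'E'
from lin import *
X,_=fitlin()
lo=np.array([-2.91,-.3,-1.5,.17,-1.26,.16,-2.52]);hi=np.array([2.91,2.13,1.42,2.43,4.41,1.93,2.52])
def pose(q): A,R=rows(q); return A@X,R
def ik(p,R,q0,reg=.003,m=.05):
    f=lambda q:(lambda P:np.r_[(P[0]-p)*10,(P[1]-R).ravel()*2,reg*(q-q0)])(pose(q))
    r=least_squares(f,np.clip(q0,lo+m+1e-6,hi-m-1e-6),bounds=(lo+m,hi-m)); P=pose(r.x)
    return r.x,np.linalg.norm(P[0]-p)+np.linalg.norm(P[1]-R)
def vert(phi):
    z=np.array([np.cos(phi),np.sin(phi),0]);x=np.array([0,0,1.]);return np.c_[x,np.cross(z,x),z]
E
cat > t.py <<'E'
from ik import *
V=np.array([.503,-.2685]); rng=np.random.default_rng(0)
for deg in range(-180,180,20):
    R=vert(np.radians(deg)); sols=[]
    for k in range(14):
        q0=rng.uniform(lo,hi); 
        p=np.r_[V-.005*R[:2,2],.1705]
        q,e=ik(p,R,q0)
        if e<5e-3:
            q2,e2=ik(p+[0,0,.11],R,q)
            sols.append((round(e2,3),q.round(2).tolist()))
    print(deg,len(sols),[s for s in sols if s[0]<.01][:4])
E
python3 t.py
```

```text
-180 0 []
-160 0 []
-140 10 [(np.float64(0.0), [-0.39, 1.41, 0.81, 1.31, 0.32, 1.7, 2.47]), (np.float64(0.0), [-0.39, 1.41, 0.81, 1.31, 0.33, 1.7, 2.47]), (np.float64(0.0), [-0.21, 1.27, 0.42, 1.3, 0.59, 1.85, 2.23]), (np.float64(0.0), [-0.18, 1.26, 0.35, 1.3, 0.62, 1.88, 2.19])]
-120 9 [(np.float64(0.0), [-0.06, 1.12, -0.08, 1.56, 1.03, 1.88, 1.92]), (np.float64(0.0), [-0.06, 1.12, -0.08, 1.56, 1.03, 1.88, 1.92]), (np.float64(0.0), [-0.06, 1.12, -0.08, 1.56, 1.03, 1.88, 1.92]), (np.float64(0.0), [-0.06, 1.12, -0.08, 1.56, 1.03, 1.88, 1.92])]
-100 12 [(np.float64(0.0), [-0.15, 1.06, -0.06, 1.85, 1.24, 1.7, 1.78]), (np.float64(0.0), [-0.86, 1.56, 1.08, 1.89, 0.35, 0.81, 2.47]), (np.float64(0.0), [0.02, 1.07, -0.29, 1.84, 1.33, 1.88, 1.74]), (np.float64(0.0), [0.01, 1.07, -0.28, 1.84, 1.33, 1.87, 1.74])]
-80 7 [(np.float64(0.0), [-0.5, 1.1, 0.33, 2.14, 1.42, 1.27, 1.54]), (np.float64(0.0), [-0.25, 1.03, 0.01, 2.13, 1.5, 1.56, 1.55]), (np.float64(0.0), [0.05, 1.05, -0.36, 2.12, 1.61, 1.88, 1.58]), (np.float64(0.0), [-0.68, 1.2, 0.57, 2.15, 1.34, 1.03, 1.56])]
-60 7 []
-40 0 []
-20 0 []

[... 329 characters left out ...]
6, 0.11]), (np.float64(0.0), [1.37, 1.12, -0.56, 1.88, -1.21, 1.15, 1.23]), (np.float64(0.0), [1.37, 1.12, -0.56, 1.88, -1.21, 1.15, 1.23])]
60 6 [(np.float64(0.0), [1.66, 1.69, -1.45, 1.58, 0.06, 1.12, 0.13]), (np.float64(0.0), [1.37, 1.23, -0.72, 1.59, -0.75, 1.3, 0.84]), (np.float64(0.0), [1.66, 1.69, -1.45, 1.58, 0.06, 1.12, 0.13]), (np.float64(0.0), [0.91, 1.11, 0.01, 1.62, -1.21, 1.73, 1.19])]
80 7 [(np.float64(0.0), [1.45, 1.67, -1.45, 1.29, 0.06, 1.55, 0.14]), (np.float64(0.0), [1.39, 1.51, -1.17, 1.3, -0.19, 1.54, 0.36]), (np.float64(0.0), [0.9, 1.19, -0.11, 1.33, -0.94, 1.88, 1.02]), (np.float64(0.0), [0.9, 1.19, -0.11, 1.33, -0.94, 1.88, 1.02])]
100 0 []
120 0 []
140 0 []
160 0 []
```

```bash
cat > path.py <<'E'
from ik import *
from h import arm,log,plan
from scipy.spatial.transform import Slerp
import sys
st=log(); q=np.array(st['qpos']); p0=np.array(st['ee_pos']);R0=np.array(st['tool_rot'])
phi=np.radians(float(sys.argv[1])); R1=vert(phi); V=np.array([.503,-.2685])
p1=np.r_[V-.005*R1[:2,2],.34]
S=Slerp([0,1],Ro.from_matrix([R0,R1]))
for k in range(0,13):
    a=k/12; p=p0+(p1-p0)*a; p[2]+= .05*np.sin(np.pi*a)
    R=S(a).as_matrix(); q,e=ik(p,R,q,.01)
    if k%3==0: print(k,round(e,4),q.round(2),p.round(3),'tip',(p+R@[-.143,0,.005]).round(3))
q,e=ik(p1-[0,0,.1695],R1,q,.01); print('down',e,q.round(2))
print('total rot deg',np.degrees((Ro.from_matrix(R0).inv()*Ro.from_matrix(R1)).magnitude()))
E
for a in 50 65 80; do echo $a; python3 path.py $a; done
```

```text
50
0 0.0 [ 0.37  0.57 -0.87  1.73 -0.02  0.96 -0.1 ] [0.525 0.203 0.261] tip [0.561 0.081 0.194]
3 0.0 [ 0.89  0.55 -1.05  1.85 -0.31  0.91  0.21] [0.518 0.084 0.316] tip [ 0.535 -0.02   0.219]
6 0.0 [ 1.28  0.67 -1.16  1.87 -0.51  0.96  0.41] [ 0.512 -0.035  0.35 ] tip [ 0.515 -0.109  0.228]
9 0.0 [ 1.51  0.87 -1.16  1.84 -0.64  1.    0.52] [ 0.506 -0.154  0.355] tip [ 0.504 -0.19   0.217]
12 0.0 [ 1.65  1.09 -1.13  1.78 -0.75  1.04  0.57] [ 0.5   -0.272  0.34 ] tip [ 0.503 -0.268  0.197]
down 5.255362160766987e-06 [ 1.59  1.35 -0.99  1.73 -0.62  0.99  0.73]
total rot deg 83.70208472767649
65
0 0.0 [ 0.37  0.57 -0.87  1.73 -0.02  0.96 -0.1 ] [0.525 0.203 0.261] tip [0.561 0.081 0.194]
3 0.0 [ 0.85  0.58 -1.04  1.8  -0.28  0.99  0.21] [0.519 0.084 0.316] tip [ 0.538 -0.018  0.218]
6 0.0 [ 1.19  0.7  -1.1   1.77 -0.45  1.11  0.39] [ 0.513 -0.035  0.35 ] tip [ 0.52  -0.108  0.227]
9 0.0 [ 1.38  0.9  -1.09  1.69 -0.55  1.23  0.47] [ 0.507 -0.154  0.355] tip [ 0.508 -0.19   0.217]
12 0.0 [ 1.5   1.11 -1.05  1.56 -0.64  1.35  0.47] [ 0.501 -0.273  0.34 ] tip [ 0.503 -0.268  0.197]
down 4.200944740364471e-06 [ 1.45  1.35 -0.93  1.51 -0.51  1.3   0.63]
total rot deg 75.46638735761854
80
0 0.0 [ 0.37  0.57 -0.87  1.73 -0.02  0.96 -0.1 ] [0.525 0.203 0.261] tip [0.561 0.081 0.194]
3 0.0 [ 0.82  0.61 -1.02  1.75 -0.25  1.07  0.21] [0.519 0.084 0.316] tip [ 0.542 -0.017  0.217]
6 0.0 [ 1.1   0.74 -1.06  1.67 -0.39  1.25  0.38] [ 0.513 -0.035  0.35 ] tip [ 0.526 -0.107  0.227]
9 0.0 [ 1.26  0.94 -1.04  1.54 -0.47  1.44  0.43] [ 0.508 -0.154  0.355] tip [ 0.512 -0.189  0.217]
12 0.0 [ 1.34  1.15 -1.    1.35 -0.55  1.63  0.41] [ 0.502 -0.273  0.34 ] tip [ 0.503 -0.269  0.197]
down 3.7680365805510118e-06 [ 1.3   1.38 -0.91  1.3  -0.41  1.58  0.56]
total rot deg 69.16206024716062
```

```bash
cat > nxt.py <<'E'
from ik import *
from h import arm,log,plan
from scipy.spatial.transform import Slerp
import sys
# args: frac, z, phi, vx,vy
f=float(sys.argv[1]); z=float(sys.argv[2]); st=log(); R0=np.array(st['tool_rot']); p0=np.array(st['ee_pos'])
R1=vert(np.radians(60)); V=np.array([.503,-.2685])
if len(sys.argv)>3: V=np.array([float(sys.argv[3]),float(sys.argv[4])])
p1=np.r_[V-.005*R1[:2,2],z]
p=p0+f*(p1-p0); R=Slerp([0,1],Ro.from_matrix([R0,R1]))(f).as_matrix()
plan(p,R,st); print('tip',(p0+R0@[-.143,0,.005]).round(4))
E
python3 nxt.py .22 .36
```

```text
ee [0.5247, 0.203, 0.2606] q [0.3711, 0.5742, -0.8701, 1.7345, -0.0185, 0.9599, -0.1014] F [0.4584, -1.2121, -2.1996] w 0.289 t 7.33
inc [-0.664, -0.292, -0.52, -0.101, 0.148, 0.064]
tip [0.5609 0.0814 0.1943]
```

Emit:
{"fn": "drive_tool", "kwargs": {"increments": [[-0.2, -0.1, -0.17, -0.03, 0.05, 0.02, 0], [-0.4, -0.19, -0.34, -0.06, 0.1, 0.04, 0], [-0.66, -0.29, -0.52, -0.1, 0.15, 0.06, 0]]}}

```text
time: 7.58
ee_pos: [0.5182, 0.1297, 0.2781]
tool_rot: [[-0.176, 0.983, -0.054], [0.787, 0.173, 0.592], [0.591, 0.062, -0.804]]
wrist_force: [2.4, -1.0, -1.3]
width: 0.292
```

```bash
python3 nxt.py .29 .36
```

```text
ee [0.5182, 0.1297, 0.2781] q [0.6922, 0.5845, -0.9841, 1.8221, -0.1977, 0.9089, 0.1233] F [2.4183, -0.9657, -1.3128] w 0.292 t 7.58
inc [-0.641, -0.198, -0.733, -0.114, 0.162, 0.07]
tip [0.543  0.0202 0.1895]
```

Emit:
{"fn": "drive_tool", "kwargs": {"increments": [[-0.2, -0.07, -0.25, -0.04, 0.05, 0.02, 0], [-0.4, -0.14, -0.5, -0.08, 0.1, 0.04, 0], [-0.64, -0.2, -0.73, -0.11, 0.16, 0.07, 0], [-0.64, -0.2, -0.73, -0.11, 0.16, 0.07, 0]]}}

```text
time: 7.92
ee_pos: [0.5126, 0.0099, 0.3009]
tool_rot: [[-0.065, 0.994, 0.091], [0.62, -0.031, 0.784], [0.782, 0.107, -0.614]]
wrist_force: [1.2, -0.7, -2.0]
width: 0.285
```

```bash
python3 nxt.py .42 .36
```

```text
ee [0.5126, 0.0099, 0.3009] q [1.0903, 0.6954, -1.0855, 1.8511, -0.3788, 0.959, 0.366] F [1.2309, -0.6899, -2.0006] w 0.285 t 7.92
inc [-0.448, 0.011, -0.907, -0.117, 0.167, 0.071]
tip [ 0.5223 -0.0748  0.1859]
```

Emit:
{"fn": "drive_tool", "kwargs": {"increments": [[-0.15, 0, -0.28, -0.04, 0.05, 0.02, 0], [-0.3, 0, -0.56, -0.08, 0.1, 0.04, 0], [-0.43, 0.01, -0.84, -0.11, 0.16, 0.07, 0], [-0.45, 0.01, -0.91, -0.11, 0.16, 0.07, 0]]}}

```text
time: 8.25
ee_pos: [0.5079, -0.113, 0.324]
tool_rot: [[0.006, 0.966, 0.258], [0.389, -0.24, 0.89], [0.921, 0.095, -0.377]]
wrist_force: [-0.7, -2.0, -2.5]
width: 0.289
```

```bash
python3 nxt.py .65 .34
```

```text
ee [0.5079, -0.113, 0.324] q [1.3494, 0.8589, -1.1025, 1.7782, -0.4928, 1.0932, 0.4703] F [-0.7166, -2.0071, -2.4745] w 0.289 t 8.25
inc [-0.257, 0.178, -0.813, -0.107, 0.154, 0.061]
tip [ 0.5083 -0.1641  0.1904]
```

Emit:
{"fn": "drive_tool", "kwargs": {"increments": [[-0.08, 0.06, -0.27, -0.04, 0.05, 0.02, 0], [-0.17, 0.12, -0.54, -0.07, 0.1, 0.04, 0], [-0.26, 0.18, -0.81, -0.11, 0.15, 0.06, 0], [-0.26, 0.18, -0.81, -0.11, 0.15, 0.06, 0]]}}

```text
time: 8.58
ee_pos: [0.5048, -0.216, 0.3343]
tool_rot: [[0.013, 0.906, 0.423], [0.147, -0.42, 0.896], [0.989, 0.05, -0.138]]
wrist_force: [-1.0, -1.0, -2.6]
width: 0.292
```

```bash
python3 nxt.py 1 .32
```

```text
ee [0.5048, -0.216, 0.3343] q [1.4953, 1.0209, -1.0925, 1.6913, -0.5959, 1.1849, 0.5021] F [-1.0481, -0.9913, -2.6222] w 0.292 t 8.58
inc [-0.188, 0.16, -0.423, -0.055, 0.087, 0.036]
tip [ 0.5051 -0.2325  0.1922]
```

Emit:
{"fn": "drive_tool", "kwargs": {"increments": [[-0.06, 0.05, -0.14, -0.02, 0.03, 0.01, 0], [-0.12, 0.1, -0.28, -0.04, 0.06, 0.02, 0], [-0.19, 0.16, -0.42, -0.055, 0.087, 0.036, 0], [-0.19, 0.16, -0.42, -0.055, 0.087, 0.036, 0], [-0.19, 0.16, -0.42, -0.055, 0.087, 0.036, 0]]}}

```text
time: 9.0
ee_pos: [0.5022, -0.2656, 0.3228]
tool_rot: [[-0.003, 0.872, 0.489], [0.006, -0.489, 0.872], [1.0, 0.005, -0.004]]
wrist_force: [1.8, 1.1, -0.7]
width: 0.289
```

```bash
python3 nxt.py 1 .285; python3 - <<'E'
from h import *
s=snap('scene','s6.png'); cv2.imwrite('pics/s6c.png',cv2.resize(s['color'][70:220,130:330],None,fx=4,fy=4,interpolation=cv2.INTER_CUBIC))
t=snap('top','t6.png'); cv2.imwrite('pics/t6c.png',cv2.resize(t['color'][150:290,380:560],None,fx=4,fy=4,interpolation=cv2.INTER_CUBIC))
snap('wrist','w6.png')
E
```

```text
ee [0.5022, -0.2656, 0.3228] q [1.5398, 1.1295, -1.0761, 1.6383, -0.6412, 1.2301, 0.51] F [1.765, 1.1076, -0.6972] w 0.289 t 9.0
inc [-0.315, 0.015, -0.058, -0.008, 0.003, 0.003]
tip [ 0.5051 -0.2621  0.1798]
```

View pics/s6c.png

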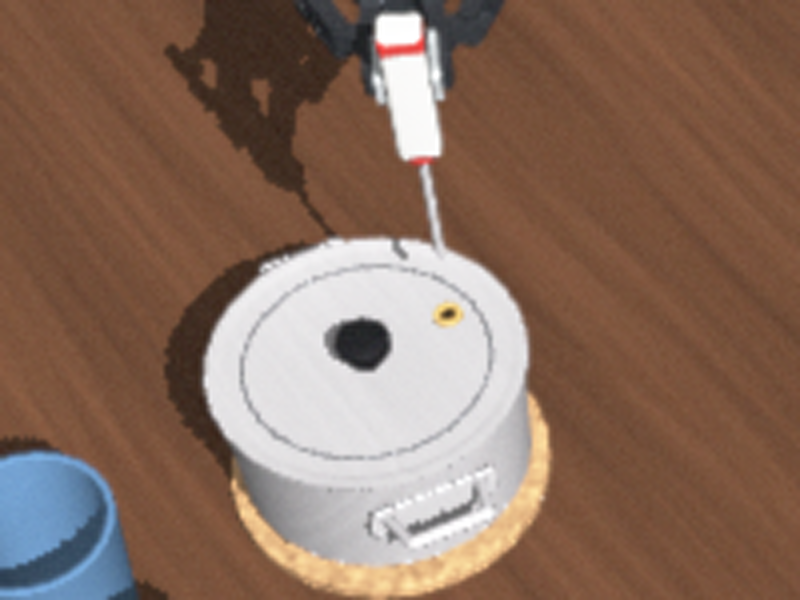

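View pics/t6c.png

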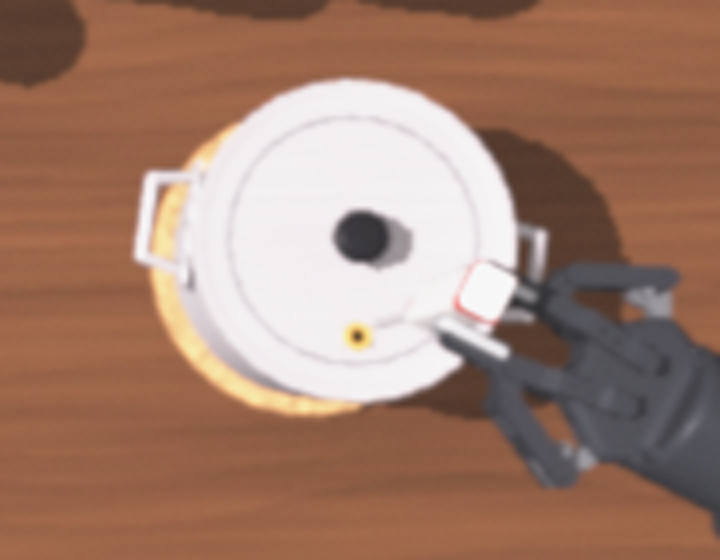

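View pics/w6.png

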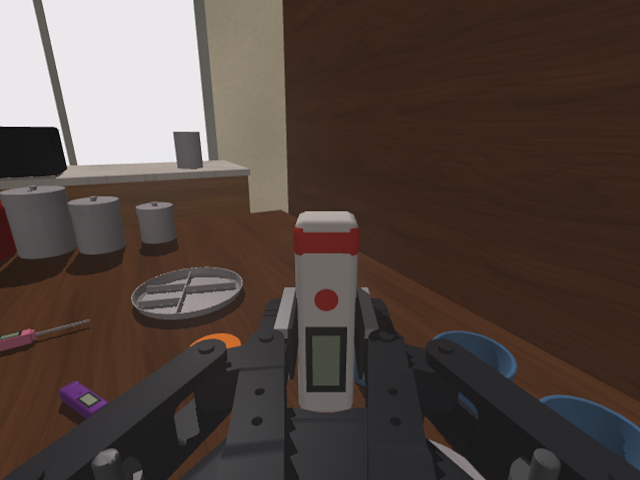

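Emit:
{"fn": "drive_tool", "kwargs": {"increments": [[-0.1, 0.01, -0.03, -0.008, 0.003, 0.003, 0], [-0.2, 0.015, -0.058, -0.008, 0.003, 0.003, 0], [-0.315, 0.015, -0.058, -0.008, 0.003, 0.003, 0], [-0.315, 0.015, -0.058, -0.008, 0.003, 0.003, 0], [-0.315, 0.015, -0.058, -0.008, 0.003, 0.003, 0]]}}

```text
time: 9.57
ee_pos: [0.5007, -0.2729, 0.2862]
tool_rot: [[-0.003, 0.866, 0.5], [-0.0, -0.5, 0.866], [1.0, 0.003, 0.002]]
wrist_force: [0.4, 0.1, -0.7]
width: 0.289
```

```bash
python3 nxt.py 1 .275; cat > look.py <<'E'
from h import *
import sys
n=sys.argv[1]
st=arm.read_state(); p=np.array(st['ee_pos']);R=np.array(st['tool_rot'])
tip=p+R@[-.143,0,.005]; col=p+R@[-.053,0,.005]
for nm,(u,v) in (('scene',(242,148)),('top',(469.2,233.7))):
    s=arm.snapshot(nm); u0,v0=int(u)-32,int(v)-28
    c=cv2.resize(s['color'][v0:v0+50,u0:u0+64],None,fx=12,fy=12,interpolation=cv2.INTER_CUBIC)
    cv2.imwrite(f'pics/{n}_{nm}.png',c)
    for lab,X in (('tip',tip),('collar',col),('vent',[.503,-.2685,.1175])): 
        q=proj(s,X); print(nm,lab,q.round(2),'crop',((q-[u0,v0]+.5)*12).round())
E
python3 look.py a
```

```text
ee [0.5007, -0.2729, 0.2862] q [1.5368, 1.1838, -1.0467, 1.6311, -0.6173, 1.2195, 0.5465] F [0.3554, 0.098, -0.7161] w 0.289 t 9.57
inc [-0.093, -0.002, -0.001, 0.0, -0.001, 0.002]
tip [ 0.5036 -0.2685  0.1432]
scene tip [239.81 140.62] crop [364. 253.]
scene collar [235.13 115.62] crop [308. -47.]
scene vent [241.3  147.19] crop [382. 332.]
top tip [471.06 232.53] crop [415. 336.]
top collar [483.08 229.25] crop [559. 297.]
top vent [467.95 233.66] crop [377. 350.]
```

View pics/a_scene.png

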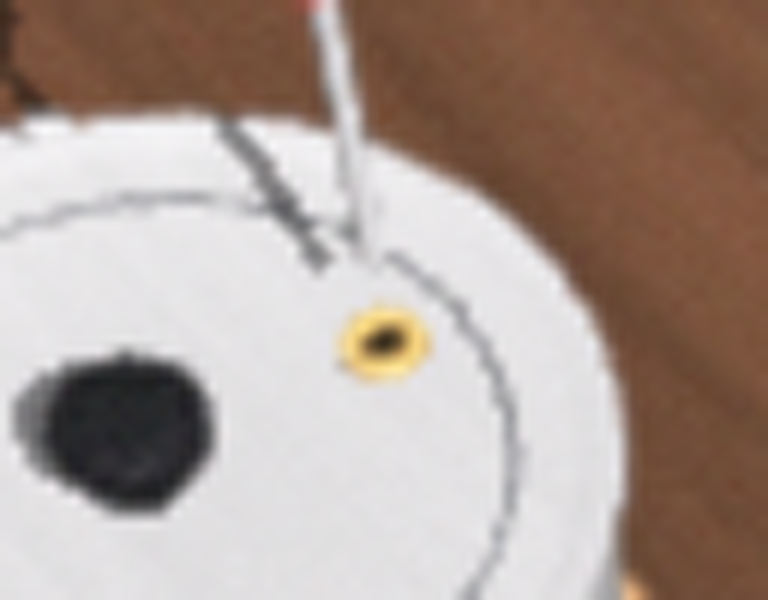

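View pics/a_top.png

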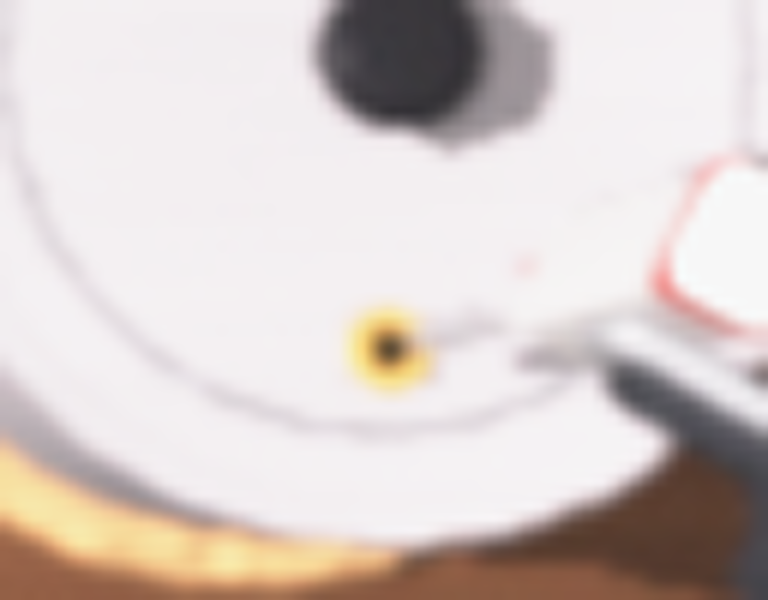

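```bash
cat > look2.py <<'E'
from h import *
import sys
n=sys.argv[1]
st=arm.read_state(); p=np.array(st['ee_pos']);R=np.array(st['tool_rot'])
L=lambda x:p+R@[x,0,.005]
s=arm.snapshot('scene'); im=s['color']; u0,v0=205,75
c=cv2.resize(im[v0:v0+85,u0:u0+70],None,fx=7,fy=7,interpolation=cv2.INTER_LANCZOS4)
for x in (.0465,-.0485,-.053,-.098,-.143):
    q=proj(s,L(x)); k=((q-[u0,v0]+.5)*7); print(x,q.round(2),'crop',k.round()); cv2.circle(c,tuple(int(a) for a in k),2,(0,255,0),-1)
cv2.imwrite(f'pics/{n}.png',c)
E
python3 look2.py b
```

```text
0.0465 [229.22  84.38] crop [173.  69.]
-0.0485 [234.71 113.97] crop [211. 276.]
-0.053 [234.96 115.29] crop [213. 286.]
-0.098 [237.34 128.13] crop [230. 375.]
-0.143 [239.6  140.32] crop [246. 461.]
```

View pics/b.png

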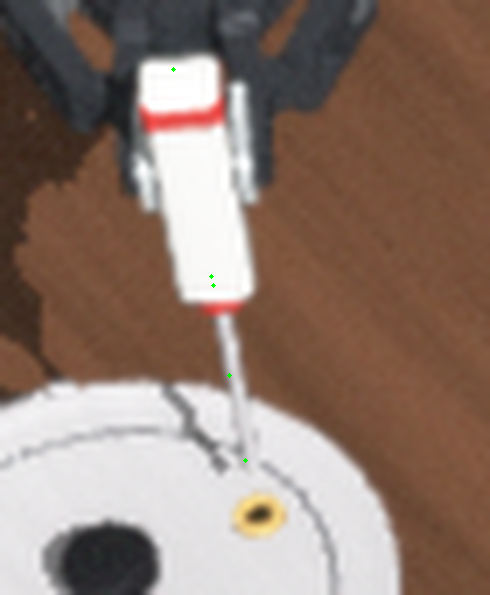

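Emit:
{"fn": "drive_tool", "kwargs": {"increments": [[-0.08, 0, 0, 0, 0, 0, 0], [-0.16, 0, 0, 0, 0, 0, 0], [-0.18, 0, 0, 0, 0, 0, 0], [-0.18, 0, 0, 0, 0, 0, 0]]}}

```text
time: 10.05
ee_pos: [0.5007, -0.273, 0.2644]
tool_rot: [[-0.003, 0.866, 0.501], [0.0, -0.501, 0.866], [1.0, 0.003, 0.001]]
wrist_force: [0.8, 0.4, -1.2]
width: 0.29
```

```bash
python3 nxt.py 1 .26; python3 look.py c
```

```text
ee [0.5007, -0.273, 0.2644] q [1.5299, 1.2143, -1.0303, 1.6269, -0.6006, 1.2124, 0.5676] F [0.8348, 0.3827, -1.1657] w 0.29 t 10.05
inc [-0.036, -0.002, 0.001, 0.0, -0.001, 0.002]
tip [ 0.5036 -0.2687  0.1214]
scene tip [240.86 146.25] crop [376. 321.]
scene collar [236.29 121.87] crop [322.  28.]
scene vent [241.3  147.19] crop [382. 332.]
top tip [468.5  233.29] crop [384. 346.]
top collar [480.07 230.12] crop [523. 307.]
top vent [467.95 233.66] crop [377. 350.]
```

View pics/c_scene.png

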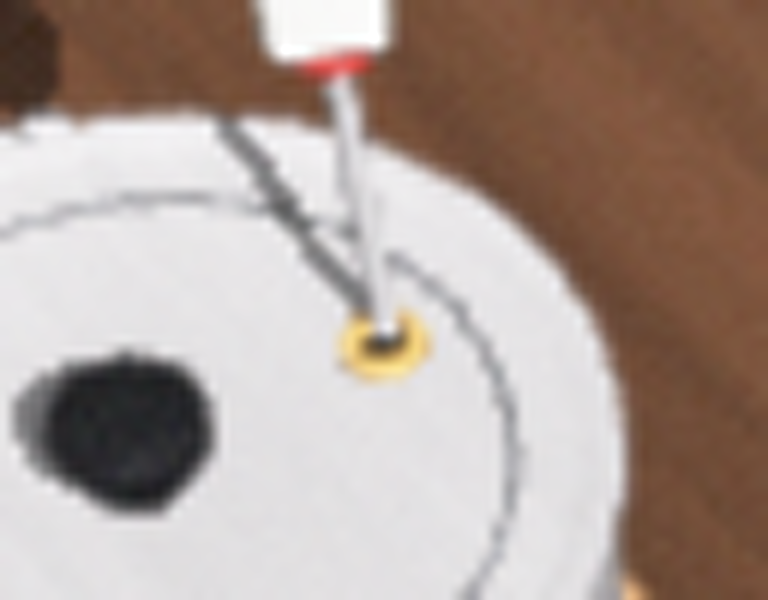

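View pics/c_top.png

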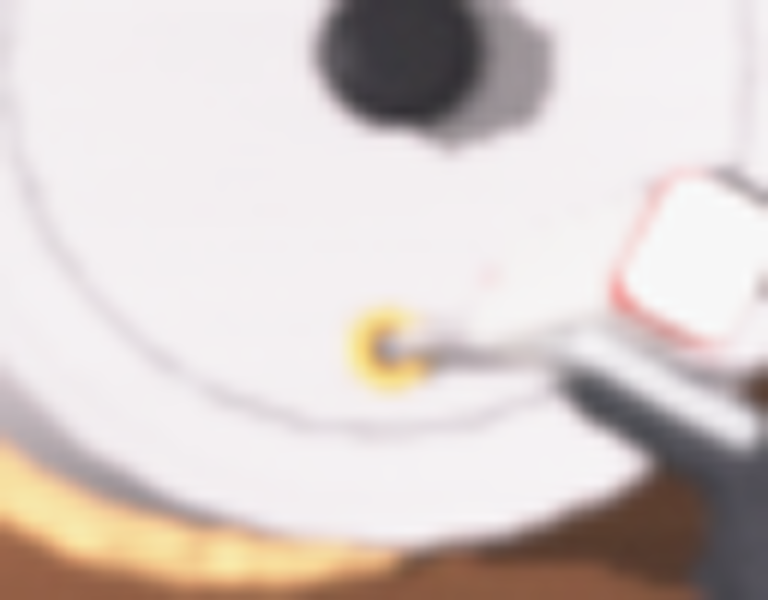

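Emit:
{"fn": "drive_tool", "kwargs": {"increments": [[-0.02, 0, 0, 0, -0.001, 0.002, 0], [-0.035, 0, 0, 0, -0.001, 0.002, 0], [-0.05, 0, 0, 0, -0.001, 0.002, 0], [-0.065, 0, 0, 0, -0.001, 0.002, 0], [-0.08, 0, 0, 0, -0.001, 0.002, 0], [-0.08, 0, 0, 0, -0.001, 0.002, 0]]}}

```text
time: 10.65
ee_pos: [0.5008, -0.2732, 0.2555]
tool_rot: [[0.0, 0.866, 0.501], [0.001, -0.501, 0.866], [1.0, 0.0, -0.001]]
wrist_force: [-0.2, -0.5, -0.1]
width: 0.293
```

```bash
python3 nxt.py 1 .24; python3 look.py d
```

```text
ee [0.5008, -0.2732, 0.2555] q [1.5265, 1.2253, -1.0228, 1.6244, -0.5938, 1.2096, 0.5737] F [-0.1512, -0.5214, -0.0501] w 0.293 t 10.65
inc [-0.129, -0.003, 0.001, 0.0, 0.001, 0.0]
tip [ 0.5033 -0.269   0.1125]
scene tip [241.36 148.42] crop [382. 347.]
scene collar [236.77 124.34] crop [327.  58.]
scene vent [241.3  147.19] crop [382. 332.]
top tip [467.53 233.71] crop [372. 351.]
top collar [478.9 230.5] crop [509. 312.]
top vent [467.95 233.66] crop [377. 350.]
```

View pics/d_scene.png

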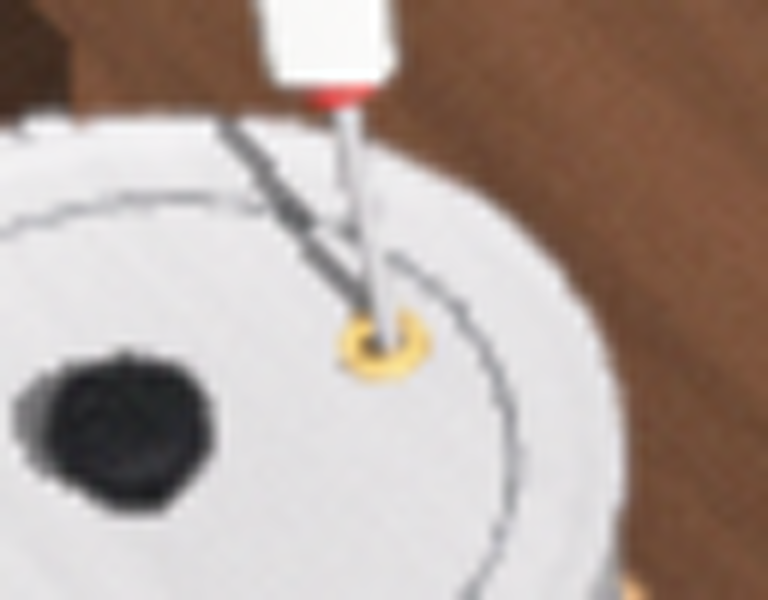

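View pics/d_top.png

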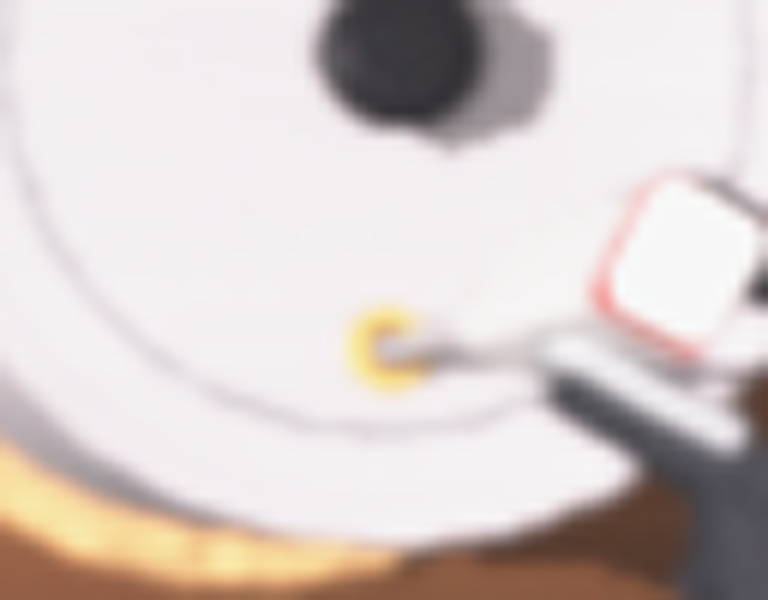

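Emit:
{"fn": "drive_tool", "kwargs": {"increments": [[-0.02, 0.005, 0, 0, 0, 0, 0], [-0.06, 0.005, 0, 0, 0, 0, 0], [-0.1, 0.005, 0, 0, 0, 0, 0], [-0.14, 0.005, 0, 0, 0, 0, 0], [-0.18, 0.005, 0, 0, 0, 0, 0], [-0.2, 0.005, 0, 0, 0, 0, 0]]}}

```text
time: 11.25
ee_pos: [0.5013, -0.2734, 0.2309]
tool_rot: [[0.0, 0.866, 0.501], [0.001, -0.501, 0.866], [1.0, 0.0, -0.001]]
wrist_force: [-0.1, 0.4, -1.0]
width: 0.289
```

```bash
python3 nxt.py 1 .18; python3 look.py e
```

```text
ee [0.5013, -0.2734, 0.2309] q [1.5178, 1.2608, -1.0046, 1.615, -0.5754, 1.2039, 0.5956] F [-0.1475, 0.4147, -0.9737] w 0.289 t 11.25
inc [-0.424, -0.008, 0.001, 0.0, 0.0, 0.0]
tip [ 0.5037 -0.2691  0.0879]
scene tip [242.36 154.62] crop [394. 421.]
scene collar [237.87 131.19] crop [340. 140.]
scene vent [241.3  147.19] crop [382. 332.]
top tip [464.78 234.34] crop [339. 358.]
top collar [475.69 231.23] crop [470. 321.]
top vent [467.95 233.66] crop [377. 350.]
```

View pics/e_scene.png

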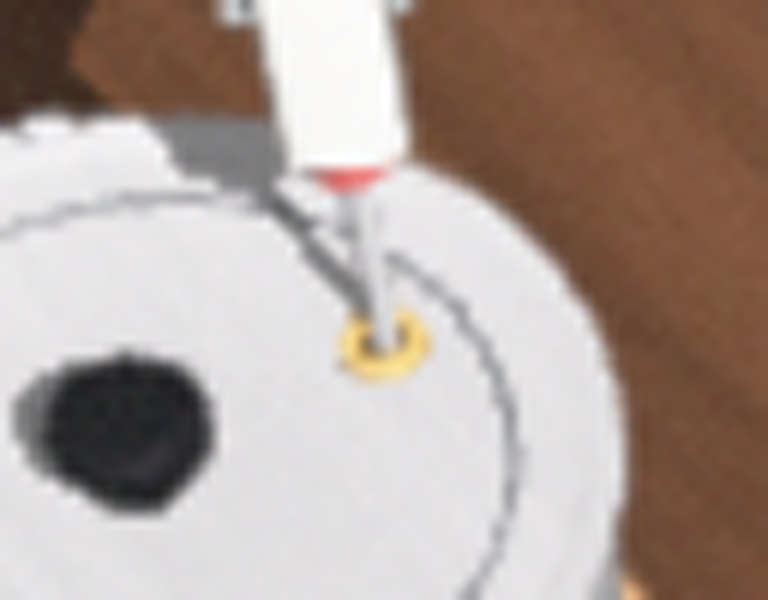

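Probe is in the vent (centred near crop 385,345), no side force. Continue down.

Emit:
{"fn": "drive_tool", "kwargs": {"increments": [[-0.04, 0, 0, 0, 0, 0, 0], [-0.09, 0, 0, 0, 0, 0, 0], [-0.14, 0, 0, 0, 0, 0, 0], [-0.19, 0, 0, 0, 0, 0, 0], [-0.24, 0, 0, 0, 0, 0, 0], [-0.28, 0, 0, 0, 0, 0, 0], [-0.3, 0, 0, 0, 0, 0, 0]]}}

```text
time: 11.93
ee_pos: [0.5013, -0.2734, 0.195]
tool_rot: [[0.0, 0.866, 0.501], [0.0, -0.501, 0.866], [1.0, 0.0, -0.001]]
wrist_force: [1.0, 1.0, -2.2]
width: 0.29
```

```bash
python3 nxt.py 1 .1705; python3 look.py f
```

```text
ee [0.5013, -0.2734, 0.195] q [1.506, 1.3128, -0.9784, 1.5982, -0.5489, 1.1975, 0.6272] F [1.0124, 1.0372, -2.2136] w 0.29 t 11.93
inc [-0.204, -0.008, 0.001, 0.0, 0.0, 0.0]
tip [ 0.5038 -0.2692  0.052 ]
scene tip [244.01 163.37] crop [414. 526.]
scene collar [239.69 140.84] crop [362. 256.]
scene vent [241.3  147.19] crop [382. 332.]
top tip [460.85 235.43] crop [292. 371.]
top collar [471.13 232.5 ] crop [416. 336.]
top vent [467.95 233.66] crop [377. 350.]
```

View pics/f_scene.png

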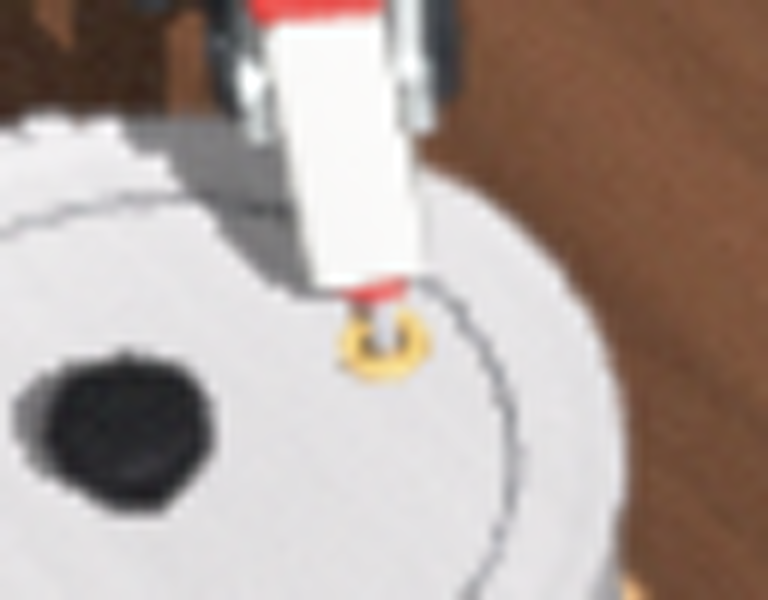

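Emit:
{"fn": "drive_tool", "kwargs": {"increments": [[-0.03, 0, 0, 0, 0, 0, 0], [-0.07, 0, 0, 0, 0, 0, 0], [-0.11, 0, 0, 0, 0, 0, 0], [-0.14, 0, 0, 0, 0, 0, 0], [-0.165, 0, 0, 0, 0, 0, 0], [-0.175, 0, 0, 0, 0, 0, 0], [-0.175, 0, 0, 0, 0, 0, 0]]}}

```text
time: 12.62
ee_pos: [0.5014, -0.2735, 0.1746]
tool_rot: [[-0.0, 0.866, 0.501], [0.001, -0.501, 0.866], [1.0, 0.0, -0.001]]
wrist_force: [0.4, 0.8, -0.1]
width: 0.289
```

Emit:
{"fn": "drive_tool", "kwargs": {"increments": [[-0.004, 0, 0, 0, 0, 0, 0], [-0.008, 0, 0, 0, 0, 0, 0], [-0.008, 0, 0, 0, 0, 0, 0]]}}

```text
time: 12.87
ee_pos: [0.5014, -0.2736, 0.1739]
tool_rot: [[-0.0, 0.866, 0.501], [0.001, -0.501, 0.866], [1.0, 0.001, -0.001]]
wrist_force: [-0.7, -0.1, -1.1]
width: 0.287
```

Emit:
{"fn": "drive_tool", "kwargs": {"increments": [[-0.004, 0, 0, 0, 0, 0, 0], [-0.008, 0, 0, 0, 0, 0, 0], [-0.008, 0, 0, 0, 0, 0, 0]]}}

```text
time: 13.12
ee_pos: [0.5013, -0.2735, 0.1729]
tool_rot: [[-0.0, 0.866, 0.501], [0.001, -0.501, 0.866], [1.0, 0.001, -0.001]]
wrist_force: [-0.6, 0.3, -1.0]
width: 0.288
```

Emit:
{"fn": "drive_tool", "kwargs": {"increments": [[-0.004, 0, 0, 0, 0, 0, 0], [-0.008, 0, 0, 0, 0, 0, 0], [-0.008, 0, 0, 0, 0, 0, 0]]}}

```text
time: 13.37
ee_pos: [0.5014, -0.2736, 0.1719]
tool_rot: [[-0.0, 0.866, 0.501], [0.001, -0.501, 0.866], [1.0, 0.001, -0.001]]
wrist_force: [0.0, -0.1, -0.8]
width: 0.29
```

Emit:
{"fn": "drive_tool", "kwargs": {"increments": [[-0.004, 0, 0, 0, 0, 0, 0], [-0.007, 0, 0, 0, 0, 0, 0], [-0.007, 0, 0, 0, 0, 0, 0]]}}

```text
time: 13.62
ee_pos: [0.5014, -0.2735, 0.1718]
tool_rot: [[-0.001, 0.866, 0.5], [0.0, -0.5, 0.866], [1.0, 0.001, 0.0]]
wrist_force: [-0.6, -0.9, 5.1]
width: 0.285
```

```bash
python3 look.py g
```

```text
scene tip [244.97 168.88] crop [426. 593.]
scene collar [240.78 146.87] crop [375. 328.]
scene vent [241.3  147.19] crop [382. 332.]
top tip [458.44 236.01] crop [263. 378.]
top collar [468.35 233.23] crop [382. 345.]
top vent [467.95 233.66] crop [377. 350.]
```

View pics/g_scene.png

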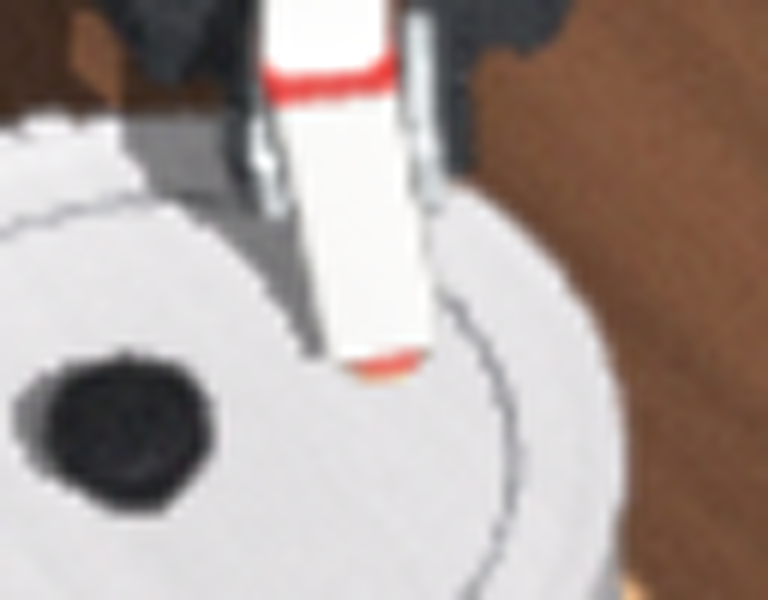

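Emit:
{"fn": "drive_tool", "kwargs": {"increments": [[0.002, 0, 0, 0, 0, 0, 0.3], [0.004, 0, 0, 0, 0, 0, 0.33], [0.004, 0, 0, 0, 0, 0, 0.36], [0.004, 0, 0, 0, 0, 0, 0.4], [0.004, 0, 0, 0, 0, 0, 0.5], [0.004, 0, 0, 0, 0, 0, 0.6], [0.004, 0, 0, 0, 0, 0, 0.6]], "newtons": 20}}

```text
time: 14.3
ee_pos: [0.5014, -0.2735, 0.1715]
tool_rot: [[-0.0, 0.866, 0.501], [0.001, -0.501, 0.866], [1.0, 0.001, -0.001]]
wrist_force: [0.1, 0.3, -0.1]
width: 0.597
```

```bash
python3 look2.py h2; python3 look.py h; python3 - <<'E'
from h import *
snap('wrist','w7.png'); log()
E
```

```text
0.0465 [235.66 119.95] crop [218. 318.]
-0.0485 [240.59 145.74] crop [253. 499.]
-0.053 [240.81 146.9 ] crop [254. 507.]
-0.098 [242.95 158.15] crop [269. 586.]
-0.143 [245.   168.86] crop [284. 661.]
scene tip [245.   168.87] crop [426. 592.]
scene collar [240.8 146.9] crop [376. 329.]
scene vent [241.3  147.19] crop [382. 332.]
top tip [458.48 236.08] crop [264. 379.]
top collar [468.36 233.27] crop [382. 345.]
top vent [467.95 233.66] crop [377. 350.]
```

View pics/h2.png

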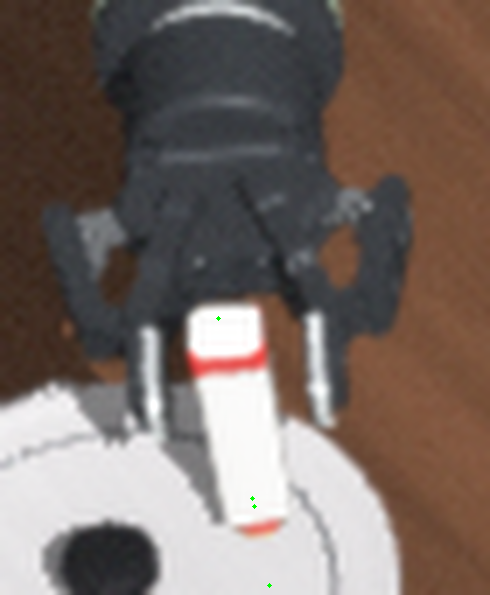

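View pics/w7.png

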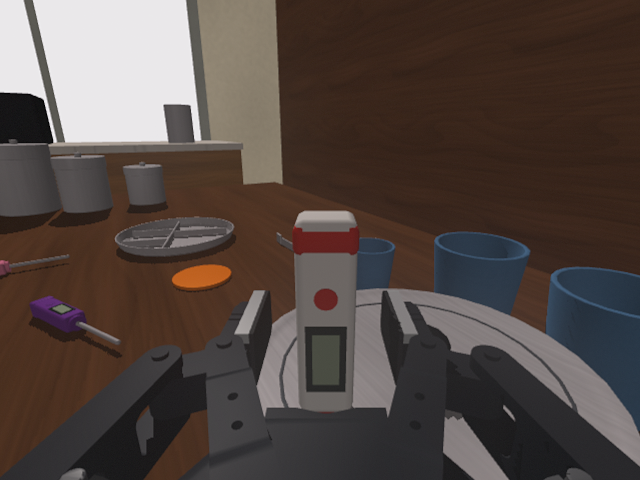

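Emit:
{"fn": "drive_tool", "kwargs": {"increments": [[0, 0, -0.05, 0, 0, 0, 0.7], [0, 0, -0.12, 0, 0, 0, 0.8], [0, 0, -0.22, 0, 0, 0, 0.8], [0, 0, -0.35, 0, 0, 0, 0.8], [0, 0, -0.5, 0, 0, 0, 0.8], [0, 0, -0.65, 0, 0, 0, 0.8], [0, 0, -0.8, 0, 0, 0, 0.8], [0, 0, -0.95, 0, 0, 0, 0.8], [0, 0, -1, 0, 0, 0, 0.8], [0, 0, -1, 0, 0, 0, 0.8]]}}

```text
time: 15.33
ee_pos: [0.4404, -0.3795, 0.1714]
tool_rot: [[0.0, 0.864, 0.503], [0.002, -0.503, 0.864], [1.0, 0.001, -0.002]]
wrist_force: [0.4, -0.9, -0.2]
width: 0.797
```

```bash
python3 - <<'E'
from h import *
s=snap('scene','s8.png'); cv2.imwrite('pics/s8c.png',cv2.resize(s['color'][90:240,150:350],None,fx=4,fy=4,interpolation=cv2.INTER_CUBIC))
t=snap('top','t8.png'); snap('wrist','w8.png'); st=log(); print(fine(st['ee_pos']),fine(st['wrist_force']),st['time'])
# expected seated projection of handle top end / collar
V=np.array([.5035,-.269])
for z in (.1175,.217): print(proj(s,[*V,z]),proj(t,[*V,z]))
E
```

```text
[0.4415, -0.3767, 0.1718] [0.5963, 0.9453, 0.1447] 15.4833
[241.03508046 147.16147964] [468.13909083 233.46033978]
[235.87487578 120.22196688] [480.96528644 229.8331511 ]
```

View pics/s8c.png

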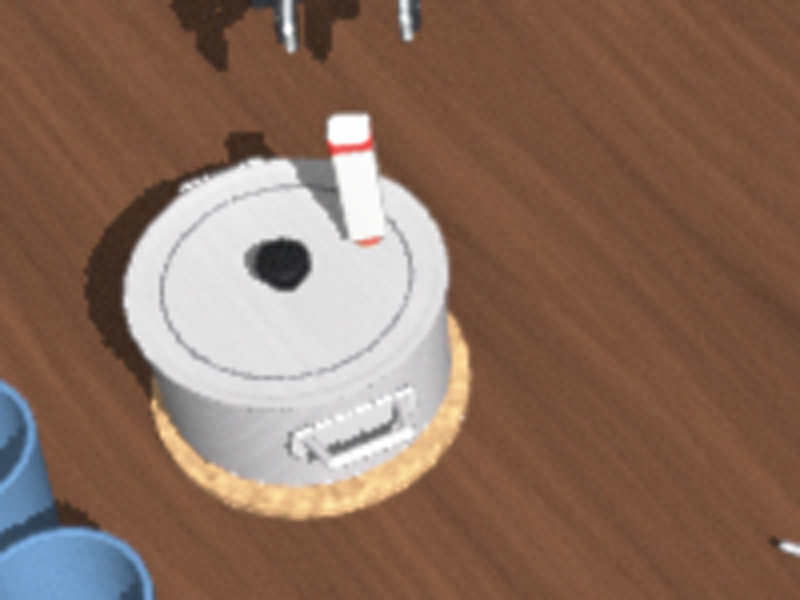

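View pics/w8.png

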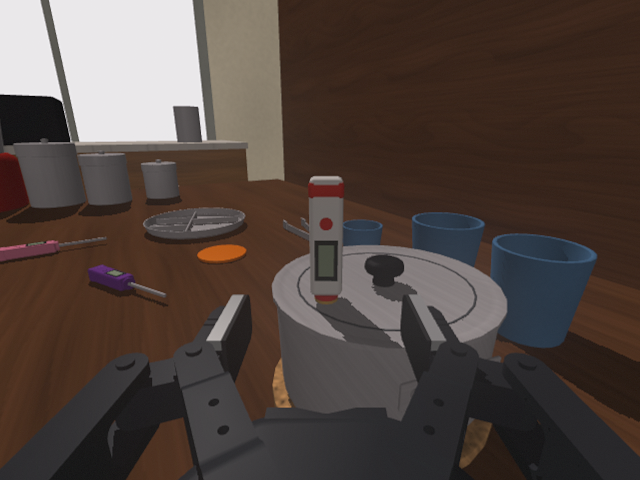

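View pics/t8.png

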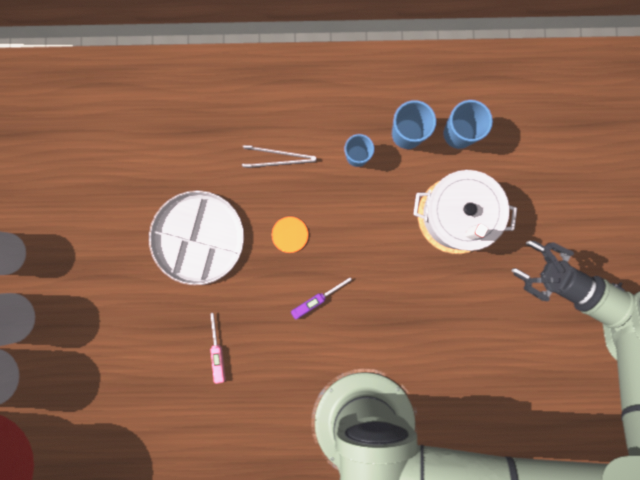

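```bash
python3 - <<'E'
from h import *
im=cv2.imread('pics/w8.png'); cv2.imwrite('pics/w8c.png',cv2.resize(im[260:330,280:380],None,fx=7,fy=7,interpolation=cv2.INTER_CUBIC))
print(arm.finish_job())
E
```

```text
the job is handed in; nothing more can be done
None
```

View pics/w8c.png

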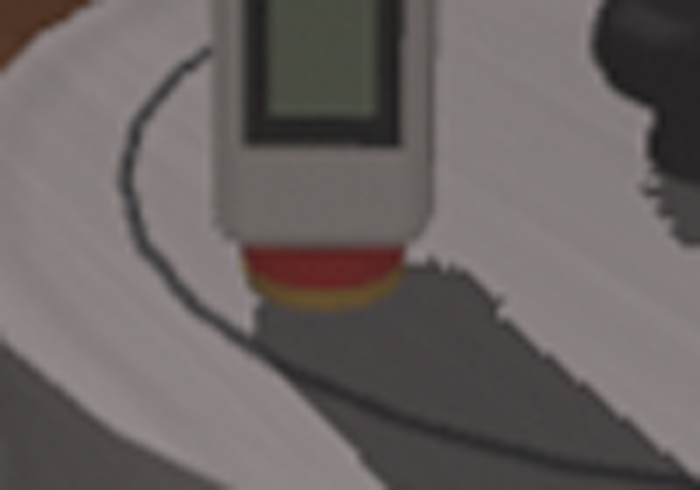

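The white thermometer is standing upright in the lid's vent with its red collar on the brass rim, and the job is handed in at about 15.5 s. I took it from the orange coaster, turned it probe-down and centred it over the vent using the scene and top cameras. I then lowered it slowly until it touched, eased it free and backed the gripper straight out.

**What the last checks showed:**
- **Seating:** contact came at about 5 N, 1.3 mm above the tool height I had predicted. The final wrist close-up shows the collar flush on the rim with no gap.
- **Upright and steady:** it stayed standing after release and through the gripper's withdrawal.
- **Lid:** wrist-force readings stayed near the sensor's noise (1–2 N) while the probe was going in.
- **Surroundings:** the thali, cup and tongs look unmoved in the top image.

**One disagreement:** a coarse reading from the scene camera suggested the probe might be tilted about 2°. The wrist view, the free descent and the flush collar did not bear that out.

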